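# Put a thread spool away in the push-catch thread box

### The job

Put the loose spool of waxed thread away in the thread box: press the rubber pad on the flap once so that the push catch lets go and the flap springs up, stand the spool upright, right down in the empty socket beside the stored spool, then swing the flap shut and press the pad again until the catch takes hold and the flap stays shut by itself. The flap is thin sheet and the catch is light: feel for the end of its travel and never push on the flap with more than 15 N. Leave the stored spool, the wax, the awl and the tack tin as they are.

Things in the scene. Friction and masses are not known exactly. Their poses are not given: they have to be found in the camera images.
- thread_box: plywood box, 130 (x, depth) x 190 (y, width) mm outside, rim at 66 mm, walls and floor 5 mm thick; fixed to the bench. Origin at the centre of its underside, x from the front (robot side) to the back where the flap is hinged, z up. Inside stand two wooden blocks side by side along y, each with a round socket; the catch sits behind the middle of the front wall.
- flap (a joint): hinge angle of the grey sheet-metal flap over the box, rad: caught shut it reads 0 to 0.02, fully open 1.75 (standing up behind the box, leaning back a little). A damped spring always pushes it open: uncaught, it swings up by itself in 2 to 3 s. Near its front edge it takes 1 to 2 N to start shutting it from open and about 4 N to hold it near 0.
- flap_tongue (a point): middle of the flap's tongue, a strip 24 mm wide and 33 mm long under the flap near its front, with the track of the push catch; it enters the black catch inside the front wall. Push-push: pressed home and let up, a caught flap is released and an open one is caught; a press that stops short of home changes nothing.
- flap_front (a point): middle of the flap's front edge, on its outer face, 139 mm from the hinge. Pressed home, the catch meets a firm stop: on the way there the pad resists with 4 to 6 N, at the stop the force climbs quickly. The stroke of the catch is adjustable, and how it is set cannot be seen: the stop lies 5 to 11 mm below where the pad stands when caught.
- flap_pad (a point): centre of the ribbed black rubber thumb pad (20 x 44 mm, almost flush) on the flap's outer face, near the middle of its front edge; the place to press. It moves with the flap, 120 mm from the hinge axis; its x and y axes lie in the flap and z is square to it, pointing up when the flap is shut.
- flap_hinge (a point): middle of the flap's hinge axis (parallel to the box's y), 78.5 mm above the bench; axes as the box's. The flap is a plate 201 mm wide reaching 139 mm from the hinge, with lips turned down 16 mm at front and sides; its outer face (on top when shut, at the back when open) lies 1.5 mm off the hinge axis.
- socket_floor (a point): centre of the floor of the empty socket, 15 mm above the bench; round hole 44 mm wide and 20 mm deep with a small chamfer, in a 86 mm wide block whose top is 35 mm above the bench. The block stands on the left or on the right in the box, the stored spool's on the other side. Free space beside a spool in it: 25 mm to the box's side wall, 49 mm to the stored spool. Axes as the box's.
- taken_floor (a point): centre of the floor of the other socket, alike, in which the stored spool stands, 89 mm from the empty one along the box's y.
- spool: loose wooden spool of dark brown thread standing on the bench to the right of the box, 40 mm across its two end flanges (each 8 mm thick), 50 mm tall, core 22 mm, 45 g. Origin at the centre of its underside, z up along its axis.
- stored_spool: spool of the same size with blue thread, standing in its socket in the box; hidden while the flap is shut. Origin at the centre of its underside, z up.
- wax: block of thread wax, 34 x 52 x 20 mm, lying on the bench to the right of the box near the spool; a bystander. Origin at the centre of its underside.
- stitching_awl: awl with a beech handle, 155 mm long and 30 mm thick, lying on the bench in front of the box; a bystander. Origin under its middle, handle towards its +y.
- tacks: open tin of tacks, 68 mm across and 24 mm high, standing on the bench beyond the wax and spool; a bystander. Origin at the centre of its underside.

How it is judged:
On the way, in this order (a step that is already met when the one before it is completed fails the run):
1. the catch has let go and the flap has sprung open (value of joint flap above 1.5 rad), for 0.2 s.
2. the spool stands in the empty socket, let go, with the flap still open (horizontal distance between spool and socket_floor below 0.005 m and z of spool in the frame of socket_floor below 0.005 m and angle between spool's own z axis and vertical below 0.1 rad and contact force between the fingers and spool below 0.1 N and value of joint flap above 1.2 rad), for 0.2 s.
At the end, for the whole second after the job is handed in: the flap is shut and stays shut by itself on its catch (within 0.03 rad of level, at rest); the loose spool stands upright (within 0.1 rad) on the floor of the formerly empty socket (within 5 mm of its centre and its floor); the stored spool still stands in its own socket (within 6 mm) (value of joint flap below 0.03 rad and velocity of joint flap between -0.05 and 0.05 rad/s and linear speed of spool below 0.01 m/s and horizontal distance between spool and socket_floor below 0.005 m and z of spool in the frame of socket_floor below 0.005 m and angle between each of spool, stored_spool's own z axis and vertical below 0.1 rad and horizontal distance between stored_spool and taken_floor below 0.006 m and z of stored_spool in the frame of taken_floor below 0.006 m); the robot touches nothing.
It fails at once if the flap is pushed with more than 15 N (contact force between any of the fingers, the arm and flap above 15 N).
It fails at once if the wax, the awl or the tack tin is moved by more than 30 mm (distance of any of wax, stitching_awl, tacks from where it was at the start of the episode above 0.03 m).
It also fails if it takes over 72 s, if anything falls off the work surface, if the arm or the gripper's body presses on something with over 40 N, if the wrist force passes 120 N, or if a joint passes its speed limit or range.

### The arm

A 7-joint arm with a two-finger parallel gripper is mounted at the origin on a cart in front of the work surface, level with it; the furniture and walls round the work are solid. World frame = base frame: x ahead of the robot, y to its left, z up, the work surface at z = 0. Lengths are in m, angles in rad, forces in N, time in s.
With the tool pointing down it reaches from about 0.425 to 0.925 m from the base axis. Payload 6.8 kg.
Tool frame: the origin (TCP) lies at the very end of the fingers, on their centre line; the grasp point (between the pads) lies 19 mm behind it; y points along the fingers, z is the direction in which the jaws open and shut, and the axes are right-handed (so a half turn about y gives the same grasp; the last joint's range is limited). The gripper opens to 85 mm and grips with 20 to 120 N. Pads are 22 mm wide; open, the fingers measure 114 mm over their backs; the gripper's body (76 mm by 85 mm) begins 54 mm behind the grasp point. The pads swing forward as they close: fully open they stand 13 mm farther back than shut.
Start: joints at [1.176, 0.477, 0.022, 1.555, -0.011, 1.109, -0.083], TCP at [0.191, -0.647, 0.231] pointing down, gripper open.
Joint ranges: [-2.96, 2.96], [-0.34, 2.1], [-1.41, 1.46], [0.24, 2.44], [-1.37, 4.51], [0.17, 1.92], [-2.96, 2.96]. Speed limits (rad/s): [2.39, 2.39, 3.14, 3.14, 3.14, 3.14, 3.14].

### API

Orientations are given as a rotation vector (axis times angle).
In Python, from bench import r gives the robot as it stands.
- The arm moves only by the tool drive_tool, never from a script. Its argument "series" is a list of rows, each a list of 7 numbers: the shift along the tool's x, y, z in mm, then the turn, a rotation vector about the tool's x, y, z in degrees, then the finger opening in mm, from 0 to 85.4. In form: [[tx, ty, tz, wx, wy, wz, grip], ...]. A call has 1 to 5 rows; each row is the pose to reach, as a shift and turn from the pose measured when the call began, along the tool's axes at that moment; what a row does not reach only later rows make up. A row lasts 1/10 s, in which the tool goes at most 50 mm and 8.59 degrees, less where a joint would pass 70% of its speed; a pose out of reach is approached as far as the arm can. A call with a gripper value outside its range is refused whole. The fingers move at their own pace and stop on an object; "squeeze" is the grip in N (left out, the last holds). Time passes only in rows, so rows that repeat a pose let the fingers close. It gives the time, the measured TCP pose, the force and the opening at its end, in the units of the state.
- r.get_obs(): the state, without advancing time (a new reading comes with each control period).
- r.grab_frame(name): name is "scene" or "side" or "wrist"; returns a dict with "frame" (420x560x3 uint8, blue, green, red), "intrinsics" (3x3 intrinsics, pixels), "distortion" ([k1, k2, p1, p2, k3] as OpenCV has them; the pictures are not rectified), "rvec" (rotation vector, rad) and "tvec" (3), from world to camera coordinates, as OpenCV has them. Camera axes: x right, y down, z forward; pixel columns grow to the right and rows downward; lengths in m; the calibration is good to about 2 mm. A picture is of the moment at which its call begins. There is no depth.
- r.hand_in(): hands the job in, once; it reports no verdict.
The state is a dict: "clock": time; "joints": joint angles; "qvel": joint speeds; "tau": joint torques, N m; "tcp_pos": TCP position; "orientation": TCP orientation; "contact_force": force on the tool from outside, world axes, zero at the start; "moment": the same for the moment, N m; "grip_width": finger opening in m.
Only numpy, scipy, OpenCV 4.12 (cv2) and the standard library are available. Lean on these libraries where they do the work, as an engineer would, in place of code of your own. Each camera call takes 0.05 s, during which the arm holds its last target.

## Working session

There is one attempt and no reset: what is moved stays moved. The work goes in short steps, Python scripts to look and compute and a tool call to move; the robot and the scene stay as the last step left them, time stands still between calls to the robot, and variables do not carry over. Pictures are saved under pics/ and viewed, and the job is handed in when it is done.

Besides the shell and the picture viewer there is one more tool, called after "Request:" as name(argument=value, ...), one argument or row to a line, values as JSON. drive_tool: Moves the arm, as the interface text tells. Its arguments: {"type":"object","properties":{"series":{"type":"array","items":{"type":"array","items":{"type":"number"}}},"squeeze":{"type":"number"}},"required":["series"]}

```bash
ls; mkdir -p pics
cat > h.py <<'E'
import numpy as np, cv2
from scipy.spatial.transform import Rotation as R
def cam(f): return f['intrinsics'],np.array(f['distortion'],float),np.array(f['rvec'],float),np.array(f['tvec'],float)
def ray(f,uv):
    K,d,rv,tv=cam(f); p=cv2.undistortPoints(np.array(uv,float).reshape(-1,1,2),np.array(K,float),d).reshape(-1,2)
    Rm=R.from_rotvec(rv.ravel()).as_matrix(); o=-Rm.T@tv.ravel()
    D=np.c_[p,np.ones(len(p))]@Rm; return o,D
def onz(f,uv,z):
    o,D=ray(f,uv); return o+D*((z-o[2])/D[:,2])[:,None]
def proj(f,P):
    K,d,rv,tv=cam(f); return cv2.projectPoints(np.array(P,float).reshape(-1,1,3),rv,tv,np.array(K,float),d)[0].reshape(-1,2)
def tri(f1,u1,f2,u2):
    o1,d1=ray(f1,u1);o2,d2=ray(f2,u2);d1=d1[0];d2=d2[0]
    s=np.linalg.lstsq(np.c_[d1,-d2],o2-o1,rcond=None)[0];a=o1+s[0]*d1;b=o2+s[1]*d2
    return (a+b)/2,np.linalg.norm(a-b)
def delta(o,pos,Rt=None):
    "shift in tool mm, turn in tool deg"
    R0=R.from_rotvec(o['orientation']); t=R0.inv().apply(np.array(pos)-o['tcp_pos'])*1000
    w=np.zeros(3) if Rt is None else np.degrees((R0.inv()*Rt).as_rotvec())
    return np.round(t,1),np.round(w,1)
import pickle
def save(fs,n): pickle.dump(fs,open(n,'wb'))
def load(n): return pickle.load(open(n,'rb'))
E
python3 - <<'E'
from bench import r
from h import *
o=r.get_obs(); print({k:np.round(v,3) for k,v in o.items()}); print(R.from_rotvec(o['orientation']).as_matrix().round(3))
fs={}
for n in ['scene','side','wrist']:
    fs[n]=r.grab_frame(n); cv2.imwrite(f'pics/a_{n}.png',fs[n]['frame'])
    K,d,rv,tv=cam(fs[n]); print(n, ray(fs[n],[[280,210]]))
save(fs,'a.pkl')
E
```

```text
pics
{'clock': np.float64(0.0), 'joints': array([ 1.176,  0.478,  0.022,  1.556, -0.011,  1.109, -0.083]), 'qvel': array([-0.002,  0.001,  0.001, -0.001, -0.002, -0.002, -0.001]), 'tau': array([-1.0000e-03, -5.9644e+01,  1.6080e+00, -2.8120e+01,  1.2000e-02,
        9.0000e-03, -0.0000e+00]), 'tcp_pos': array([ 0.191, -0.647,  0.23 ]), 'orientation': array([-0.299,  2.07 , -2.066]), 'contact_force': array([ 0.22 , -0.412,  0.703]), 'moment': array([-0.024, -0.022, -0.047]), 'grip_width': np.float64(0.085)}
[[-0.959 -0.001  0.283]
 [-0.283  0.002 -0.959]
 [ 0.    -1.    -0.002]]
scene (array([0.07891709, 0.04012659, 0.74922261]), array([[ 0.50944843, -0.40411279, -0.75975836]]))
side (array([0.40446037, 0.40612901, 0.50218514]), array([[ 0.11621828, -0.8584124 , -0.4997119 ]]))
wrist (array([ 0.25390563, -0.62842996,  0.37374969]), array([[-0.24182978, -0.070957  , -0.96774665]]))
```

View pics/a_scene.png

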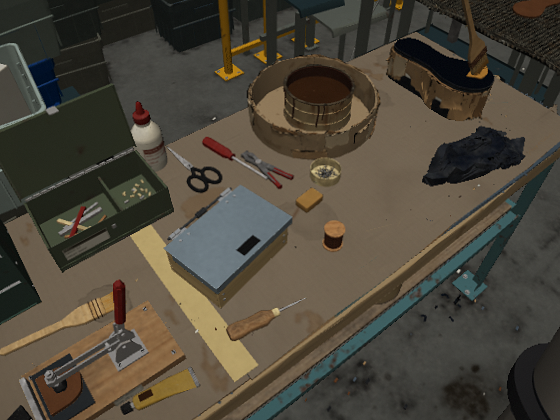

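View pics/a_side.png

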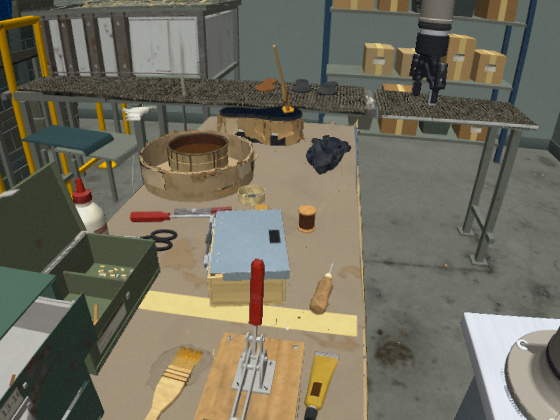

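View pics/a_wrist.png

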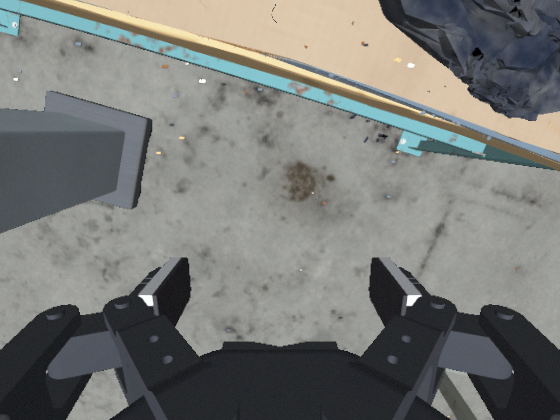

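The scene view shows the shut grey flap with its black pad near (248,244), the spool at (333,235), wax at (309,199), the tin at (325,171) and the awl at (260,320). In the side view the pad is at (274,236) and the spool at (307,219). Now I'll measure these.

Run:
```python
from h import *
fs=load('a.pkl')
for n,(x,y,w,h) in {'scene':(150,150,210,200),'side':(190,170,180,150)}.items():
    c=fs[n]['frame'][y:y+h,x:x+w]; cv2.imwrite(f'pics/a2_{n}.png',cv2.resize(c,None,fx=3.8,fy=3,interpolation=cv2.INTER_CUBIC) if 0 else cv2.resize(c,None,fx=3,fy=3,interpolation=cv2.INTER_CUBIC))
# flap mask
for n,seed in {'scene':(225,225),'side':(240,240)}.items():
    f=fs[n]; im=f['frame']; hsv=cv2.cvtColor(im,cv2.COLOR_BGR2HSV)
    print(n,hsv[seed[1],seed[0]])
    m=cv2.inRange(hsv,(95,40,90),(118,140,230)); 
    k,l,s,c=cv2.connectedComponentsWithStats(m); i=l[seed[1],seed[0]]; print(s[i])
    mm=(l==i).astype(np.uint8)*255
    cn=max(cv2.findContours(mm,cv2.RETR_EXTERNAL,cv2.CHAIN_APPROX_NONE)[0],key=cv2.contourArea)
    ap=cv2.approxPolyDP(cn,4,True).reshape(-1,2); P=onz(f,ap,.080)
    for a,p in zip(ap,P): print(a,p.round(4))
    # pad
    hull=np.zeros_like(mm); cv2.fillPoly(hull,[cv2.convexHull(cn)],255)
    pm=((im.max(2)<60)&(hull>0)).astype(np.uint8)
    k,l,s,c=cv2.connectedComponentsWithStats(pm)
    for j in range(1,k):
        if s[j][4]>40:
            pp=np.argwhere(l==j)[:,::-1].astype(np.float32); 
            print('pad',c[j],s[j],onz(f,c[j],.080).round(4))
            b=cv2.boxPoints(cv2.minAreaRect(pp)); print(onz(f,b,.08).round(4))
```

```text
scene [101  38 127]
[     0      0    560    420 235080]
[0 0] [ 1.8209 -0.146   0.08  ]
[  0 419] [0.4632 0.2375 0.08  ]
[559 419] [-0.0225 -0.3893  0.08  ]
[559   0] [ 0.6859 -1.6253  0.08  ]
pad [98.16878536 36.07068851] [    0     0   222   109 13609] [[ 1.3539 -0.3079  0.08  ]]
[[ 1.8209 -0.146   0.08  ]
 [ 1.3164 -0.6998  0.08  ]
 [ 0.8538 -0.3986  0.08  ]
 [ 1.1943  0.018   0.08  ]]
pad [243.54061372  16.24729242] [ 227    0   37   44 1108] [[ 1.1846 -0.6932  0.08  ]]
[[ 1.3046 -0.7143  0.08  ]
 [ 1.2351 -0.8019  0.08  ]
 [ 1.0261 -0.6468  0.08  ]
 [ 1.0866 -0.5699  0.08  ]]
pad [439.65628791  40.56988813] [  240     0   320   109 14838] [[ 0.7456 -1.0515  0.08  ]]
[[ 0.8927 -0.4723  0.08  ]
 [ 1.3779 -0.8318  0.08  ]
 [ 0.6656 -1.627   0.08  ]
 [ 0.3714 -1.0454  0.08  ]]
pad [318.62303263  87.85873321] [ 283   64   74   64 2605] [[ 0.7763 -0.6284  0.08  ]]
[[ 0.8775 -0.5723  0.08  ]
 [ 0.8696 -0.7919  0.08  ]
 [ 0.6536 -0.6622  0.08  ]
 [ 0.6742 -0.4785  0.08  ]]
pad [405.42040816  83.80408163] [386  69  38  31 245] [[ 0.6611 -0.8118  0.08  ]]
[[ 0.7228 -0.7994  0.08  ]
 [ 0.
[... 7827 characters left out ...]
pad [ 19.8957346  414.16587678] [  7 405  26  15 211] [[0.453  0.2103 0.08  ]]
[[0.4573 0.2287 0.08  ]
 [0.4769 0.2217 0.08  ]
 [0.4554 0.1904 0.08  ]
 [0.4361 0.198  0.08  ]]
side [100  46 183]
[ 211  210   78   63 3774]
[279 210] [ 0.5047 -0.3187  0.08  ]
[217 212] [ 0.6269 -0.2884  0.08  ]
[211 272] [ 0.5836 -0.1001  0.08  ]
[245 272] [ 0.5293 -0.1099  0.08  ]
[254 257] [ 0.523  -0.1524  0.08  ]
[263 259] [ 0.5069 -0.1495  0.08  ]
[266 271] [ 0.4962 -0.1183  0.08  ]
[288 269] [ 0.4616 -0.1296  0.08  ]
pad [273.9223301  236.08737864] [269 231  11  11 103] [[ 0.4997 -0.222   0.08  ]]
[[ 0.5115 -0.2374  0.08  ]
 [ 0.493  -0.2407  0.08  ]
 [ 0.4881 -0.2077  0.08  ]
 [ 0.506  -0.2046  0.08  ]]
```

Run:
```python
from h import *
fs=load('a.pkl')
o,d=ray(fs['scene'],[[333,235]])
for n,(x,y,w,h) in {'scene':(315,210,40,50),'side':(290,195,40,50)}.items():
    hsv=cv2.cvtColor(fs[n]['frame'],cv2.COLOR_BGR2HSV)[y:y+h,x:x+w]
    print(n); 
    for row in hsv[::3,::3]: print(' '.join('%3d/%3d/%3d'%tuple(v) for v in row))
```

```text
scene
 16/ 72/110  16/ 68/108  17/ 71/107  18/ 72/103  17/ 69/103  17/ 72/103  17/ 73/109  17/ 71/112  16/ 71/111  17/ 74/111  17/ 71/112  16/ 71/112  17/ 71/111  18/ 73/112
 18/ 69/107  16/ 69/107  18/ 71/104  17/ 71/104  18/ 73/101  18/ 71/104  17/ 74/104  16/ 69/111  17/ 70/110  16/ 70/113  16/ 70/113  16/ 70/113  16/ 71/112  16/ 71/111
 17/ 71/108  17/ 69/107  17/ 72/106  17/ 70/105  16/ 70/102  18/ 70/105  17/ 70/106  17/ 71/104  17/ 71/112  16/ 71/112  17/ 70/113  17/ 71/111  17/ 74/113  17/ 71/111
 17/ 71/108  17/ 72/106  17/ 70/106  17/ 71/104  17/ 72/103  17/ 69/104  17/ 68/101  17/ 66/104  17/ 69/111  16/ 73/112  16/ 74/111  18/ 72/113  16/ 71/111  16/ 71/112
 17/ 71/108  17/ 70/105  17/ 72/106  17/ 67/103  14/129/128  15/150/158  15/151/152  14/151/150  14/152/149  16/ 74/110  16/ 75/112  16/ 73/112  16/ 69/115  17/ 72/113
 16/ 71/107  17/ 74/107  17/ 70/106  15/107/126  15/140/164  15/141/165  15/139/169  15/140/167  15/142/160  15/142/167  17/ 65/110  17/ 72/113  17/ 74/113  17/ 71/112
 18/ 71/107  18/ 70/106  17/ 69/107  14/134/139  15/147/156  15/146/154  15/149/157  1
[... 3922 characters left out ...]
/159  20/ 64/156  19/ 55/158
 19/ 63/157  18/ 63/159  19/ 65/158  20/ 65/158  19/ 64/159  17/ 64/160  18/ 63/157  18/ 59/159  20/ 62/157  19/ 62/156  19/ 63/158  18/ 64/160  18/ 63/157  19/ 65/158
 19/ 60/158  18/ 63/159  19/ 63/157  18/ 63/158  19/ 59/160  16/ 63/159  18/ 61/160  18/ 60/158  17/ 63/161  17/ 62/157  18/ 67/157  18/ 62/161  19/ 63/161  17/ 60/161
 20/ 60/161  18/ 64/163  18/ 63/162  19/ 60/162  17/ 59/159  16/ 62/164  19/ 60/162  17/ 65/161  18/ 62/161  18/ 63/159  18/ 61/158  19/ 60/157  19/ 61/160  17/ 59/159
 20/ 59/160  16/ 64/163  18/ 65/160  18/ 60/161  18/ 63/163  16/ 62/161  17/ 59/159  18/ 63/159  19/ 62/156  18/ 62/161  18/ 60/158  18/ 63/157  19/ 63/159  19/ 66/158
```

View pics/a2_scene.png

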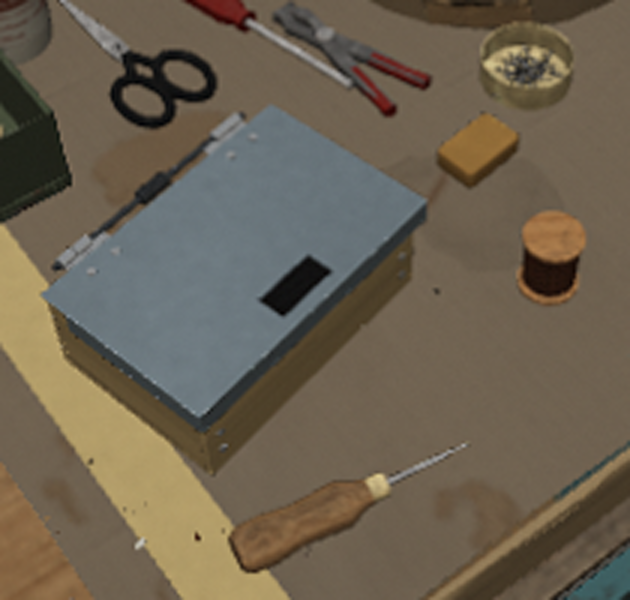

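View pics/a2_side.png

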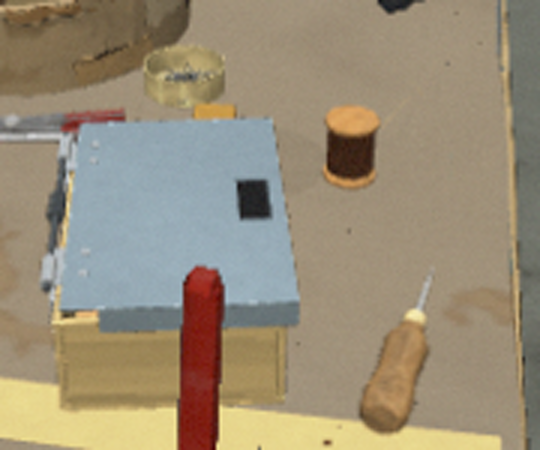

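Run:
```python
from h import *
fs=load('a.pkl'); f=fs['scene']; g=fs['side']
P=onz(f,[(240.7,185),(292,217.7),(218.3,289),(165,248.3)],.08); print(P.round(4))
for i in range(4):
    d=P[(i+1)%4]-P[i]; print(np.linalg.norm(d).round(4),np.degrees(np.arctan2(d[1],d[0])).round(1))
print('ctr',P.mean(0), 'front mid',(P[1]+P[2])/2)
# spool: top flange mask
for n,roi in {'scene':(315,210,40,50),'side':(290,195,40,50)}.items():
    x,y,w,h=roi; F=fs[n]; hsv=cv2.cvtColor(F['frame'],cv2.COLOR_BGR2HSV)[y:y+h,x:x+w]
    m=cv2.inRange(hsv,(8,95,0),(20,255,255)); k,l,s,c=cv2.connectedComponentsWithStats(m); i=1+s[1:,4].argmax()
    ys,xs=np.where(l==i); 
    # left/right edges of silhouette & top row
    print(n,s[i],'centroid',c[i]+[x,y], onz(F,c[i]+[x,y],.025).round(4))
    dark=(hsv[...,2]<75)&(l==i); yd,xd=np.where(dark); p=[xd.mean()+x,yd.mean()+y]; print('thread c',p)
    top=(l==i)&(np.arange(h)[:,None]<yd.min()+2); 
    yt,xt=np.where((l==i)&(hsv[...,2]>75)&(np.arange(h)[:,None]<yd.mean()));
    print('top px',xt.min()+x,xt.max()+x,yt.min()+y,yt.max()+y)
```

```text
[[ 0.6252 -0.2947  0.08  ]
 [ 0.4995 -0.3218  0.08  ]
 [ 0.4553 -0.1311  0.08  ]
 [ 0.5813 -0.102   0.08  ]]
0.1286 -167.8
0.1957 103.1
0.1293 13.0
0.1976 -77.2
ctr [ 0.54031529 -0.2124035   0.08      ] front mid [ 0.47739018 -0.22647432  0.08      ]
scene [  7  10  24  32 573] centroid [333.22862129 235.2582897 ] [[ 0.451  -0.3869  0.025 ]]
thread c [np.float64(332.4402173913044), np.float64(241.27173913043478)]
top px 322 345 220 241
side [  8  10  19  28 427] centroid [306.34894614 218.32084309] [[ 0.4519 -0.3872  0.025 ]]
thread c [np.float64(306.08522727272725), np.float64(221.5681818181818)]
top px 298 316 205 219
```

Request:
drive_tool(
  series=[
    [-36, 0, -28, 0, -8, 0, 0],
    [-72, 0, -56, 0, -16, 0, 0],
    [-108, 0, -84, 0, -24, 0, 0],
    [-144, 0, -112, 0, -32, 0, 0],
    [-180, 0, -140, 0, -40, 0, 0],
  ],
  squeeze=20,
)

```text
clock: 0.65
tcp_pos: [0.3245, -0.4601, 0.2306]
orientation: [-0.877, 1.624, -1.621]
contact_force: [0.9, -0.7, -0.0]
grip_width: 0.0124
```

```bash
cat > d.py <<'E'
import sys
from bench import r
from h import *
o=r.get_obs(); a=[float(v) for v in sys.argv[1:]]
# target xyz, tool-z azimuth deg (tool down)
th=np.radians(a[3]); z=np.array([np.cos(th),np.sin(th),0]); y=np.array([0,0,-1.]); x=np.cross(y,z)
Rt=R.from_matrix(np.c_[x,y,z])
print(o['clock'],'tcp',np.round(o['tcp_pos'],4),'q',np.round(o['joints'],2),'F',np.round(o['contact_force'],1),'w',round(float(o['grip_width']),4))
print(*delta(o,a[:3],Rt))
E
python3 d.py .4985 -.222 .13 13
```

```text
0.65 tcp [ 0.3245 -0.4601  0.2306] q [ 1.01  0.3  -0.2   1.82  0.07  1.03  0.2 ] F [ 0.9 -0.7 -0. ] w 0.0124
[-294.4  100.8   15.1] [  0.1 -46.2  -0.1]
```

Request:
drive_tool(
  series=[
    [-46, 10, 2, 0, -8, 0, 0],
    [-92, 20, 5, 0, -16, 0, 0],
    [-138, 35, 7, 0, -24, 0, 0],
    [-184, 50, 9, 0, -32, 0, 0],
    [-230, 70, 12, 0, -40, 0, 0],
  ],
)

```text
clock: 1.15
tcp_pos: [0.4615, -0.2731, 0.161]
orientation: [-1.264, 1.118, -1.118]
contact_force: [0.5, -0.5, -0.6]
grip_width: -0.0001
```

```bash
python3 d.py .4985 -.222 .11 13
```

```text
1.15 tcp [ 0.4615 -0.2731  0.161 ] q [ 0.76  0.36 -0.42  1.93  0.19  0.88  0.37] F [ 0.5 -0.5 -0.6] w -0.0001
[-46.1  51.   42.9] [-0.  -5.9 -0. ]
```

Request:
drive_tool(
  series=[
    [-23, 20, 21, 0, -6, 0, 0],
    [-46, 40, 43, 0, -6, 0, 0],
    [-46, 60, 43, 0, -6, 0, 0],
    [-46, 68, 43, 0, -6, 0, 0],
    [-46, 73, 43, 0, -6, 0, 0],
  ],
)

```text
clock: 1.65
tcp_pos: [0.4977, -0.2226, 0.0872]
orientation: [-1.308, 1.041, -1.039]
contact_force: [0.4, 0.0, 0.1]
grip_width: -0.0002
```

```bash
python3 d.py .4985 -.222 .08 13
python3 - <<'E'
from bench import r
import cv2
cv2.imwrite('pics/b.png',r.grab_frame('side')['frame'])
E
```

```text
1.65 tcp [ 0.4977 -0.2226  0.0872] q [ 0.64  0.49 -0.42  1.96  0.28  0.75  0.28] F [0.4 0.  0.1] w -0.0002
[-0.4  7.2  0.9] [ 0.1  0.  -0.1]
```

View pics/b.png

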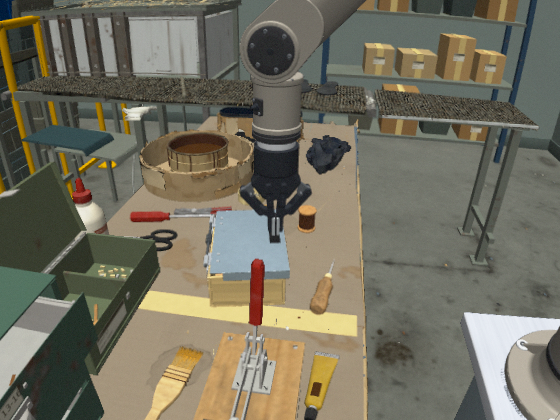

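Request:
drive_tool(
  series=[
    [0, 2, 0, 0, 0, 0, 0],
    [0, 4, 0, 0, 0, 0, 0],
    [0, 6, 0, 0, 0, 0, 0],
    [0, 8, 0, 0, 0, 0, 0],
    [0, 9, 0, 0, 0, 0, 0],
  ],
)

```text
clock: 2.2
tcp_pos: [0.4978, -0.2234, 0.0785]
orientation: [-1.308, 1.041, -1.041]
contact_force: [-1.0, -1.3, 4.6]
grip_width: 0.0
```

Request:
drive_tool(
  series=[
    [0, 1, 0, 0, 0, 0, 0],
    [0, 2, 0, 0, 0, 0, 0],
  ],
)

```text
clock: 2.4
tcp_pos: [0.4978, -0.2234, 0.0767]
orientation: [-1.308, 1.041, -1.041]
contact_force: [-1.2, -0.0, 4.0]
grip_width: -0.0
```

Request:
drive_tool(
  series=[
    [0, 1, 0, 0, 0, 0, 0],
  ],
)

```text
clock: 2.5
tcp_pos: [0.4978, -0.2234, 0.0757]
orientation: [-1.308, 1.041, -1.041]
contact_force: [-0.8, -0.2, 4.5]
grip_width: -0.0003
```

Request:
drive_tool(
  series=[
    [0, 1, 0, 0, 0, 0, 0],
  ],
)

```text
clock: 2.6
tcp_pos: [0.4979, -0.2234, 0.0747]
orientation: [-1.308, 1.041, -1.041]
contact_force: [-1.4, 0.2, 5.1]
grip_width: 0.0002
```

Request:
drive_tool(
  series=[
    [0, 1, 0, 0, 0, 0, 0],
  ],
)

```text
clock: 2.7
tcp_pos: [0.4979, -0.2234, 0.0737]
orientation: [-1.308, 1.041, -1.041]
contact_force: [-0.9, -0.1, 3.9]
grip_width: 0.0001
```

Request:
drive_tool(
  series=[
    [0, 0.7, 0, 0, 0, 0, 0],
  ],
)

```text
clock: 2.8
tcp_pos: [0.4979, -0.2234, 0.0729]
orientation: [-1.308, 1.041, -1.041]
contact_force: [-0.9, 0.0, 3.7]
grip_width: -0.0001
```

Request:
drive_tool(
  series=[
    [0, 0.7, 0, 0, 0, 0, 0],
  ],
)

```text
clock: 2.9
tcp_pos: [0.498, -0.2234, 0.0721]
orientation: [-1.308, 1.041, -1.041]
contact_force: [-1.9, 0.3, 3.9]
grip_width: -0.0003
```

Request:
drive_tool(
  series=[
    [0, 0.7, 0, 0, 0, 0, 0],
  ],
)

```text
clock: 3.0
tcp_pos: [0.4981, -0.2234, 0.0714]
orientation: [-1.308, 1.041, -1.041]
contact_force: [-2.4, 0.2, 7.3]
grip_width: -0.0001
```

Request:
drive_tool(
  series=[
    [0, 0.5, 0, 0, 0, 0, 0],
  ],
)

```text
clock: 3.1
tcp_pos: [0.4981, -0.2234, 0.0711]
orientation: [-1.308, 1.041, -1.041]
contact_force: [-3.4, -0.2, 8.8]
grip_width: 0.0002
```

Request:
drive_tool(
  series=[
    [0, 0.3, 0, 0, 0, 0, 0],
  ],
)

```text
clock: 3.2
tcp_pos: [0.4981, -0.2234, 0.0711]
orientation: [-1.309, 1.041, -1.041]
contact_force: [-3.4, 0.6, 8.8]
grip_width: -0.0002
```

Request:
drive_tool(
  series=[
    [0, -15, 0, 0, 0, 0, 0],
    [0, -50, -5, 0, 0, 0, 0],
    [0, -85, -40, 0, 0, 0, 30],
    [0, -110, -75, 0, 0, 0, 60],
    [0, -130, -100, 0, 0, 0, 60],
  ],
)

```text
clock: 3.7
tcp_pos: [0.3992, -0.246, 0.203]
orientation: [-1.309, 1.04, -1.043]
contact_force: [0.5, -1.3, -0.5]
grip_width: 0.0435
```

```bash
python3 d.py .415 -.37 .20 13
python3 - <<'E'
from bench import r
import cv2
cv2.imwrite('pics/c.png',r.grab_frame('side')['frame'])
E
```

```text
3.7 tcp [ 0.3992 -0.246   0.203 ] q [ 0.84  0.21 -0.48  2.04  0.12  0.92  0.53] F [ 0.5 -1.3 -0.5] w 0.0435
[124.4   3.2 -12.3] [-0.  -0.1  0.1]
```

View pics/c.png

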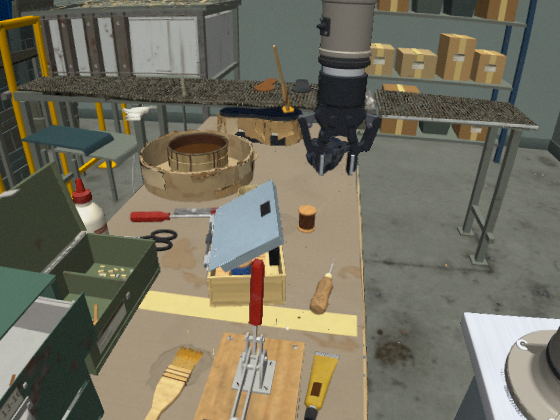

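Request:
drive_tool(
  series=[
    [35, 0, 2, 0, 0, 0, 60],
    [70, 0, 5, 0, 0, 0, 60],
    [105, 0, 8, 0, 0, 0, 60],
    [135, 5, 13, 0, 0, 0, 60],
    [135, 10, 13, 0, 0, 0, 60],
  ],
)

```text
clock: 4.25
tcp_pos: [0.4401, -0.3806, 0.1958]
orientation: [-1.308, 1.042, -1.051]
contact_force: [-0.2, -0.5, 0.0]
grip_width: 0.0596
```

```bash
python3 d.py .451 -.387 .10 13
python3 - <<'E'
from bench import r
from h import *
fs={}
for n in ['scene','side','wrist']:
    fs[n]=r.grab_frame(n); cv2.imwrite(f'pics/d_{n}.png',fs[n]['frame'])
save(fs,'d.pkl')
E
```

```text
4.25 tcp [ 0.4401 -0.3806  0.1958] q [ 0.92  0.39 -0.4   1.8   0.18  0.98  0.66] F [-0.2 -0.5  0. ] w 0.0596
[ 8.  95.8  9.1] [-0.  -0.5  0.4]
```

View pics/d_wrist.png

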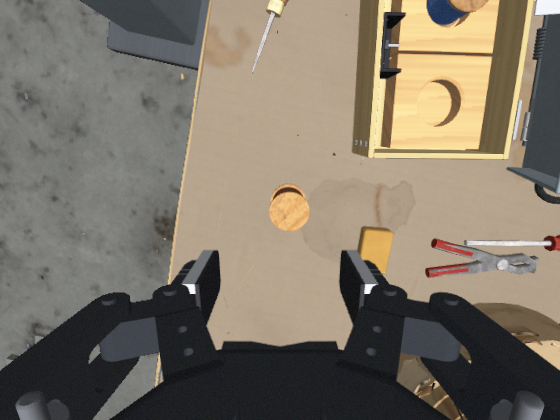

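View pics/d_scene.png

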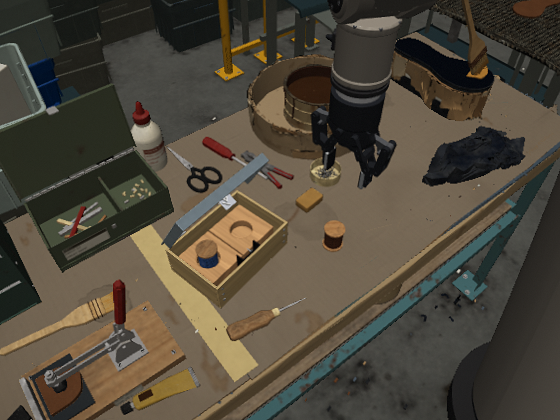

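View pics/d_side.png

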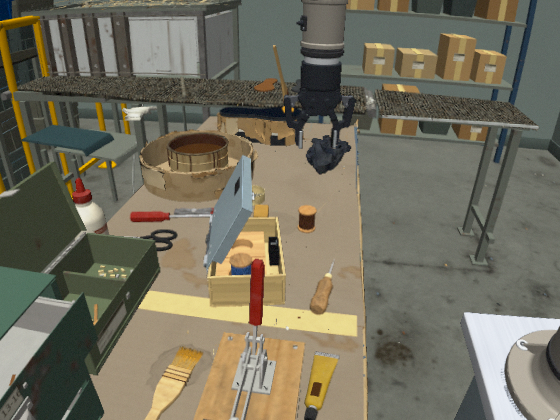

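Run:
```python
from h import *
fs=load('d.pkl'); f=fs['wrist']
c=f['frame'][60:170,350:530]; cv2.imwrite('pics/d_w2.png',cv2.resize(c,None,fx=4,fy=4,interpolation=cv2.INTER_CUBIC))
c=f['frame'][170:250,240:400]; cv2.imwrite('pics/d_w3.png',cv2.resize(c,None,fx=5,fy=5,interpolation=cv2.INTER_CUBIC))
c=fs['scene']['frame'][180:300,160:300]; cv2.imwrite('pics/d_s2.png',cv2.resize(c,None,fx=5,fy=5,interpolation=cv2.INTER_CUBIC))
```

```text
(no output)
```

View pics/d_w2.png

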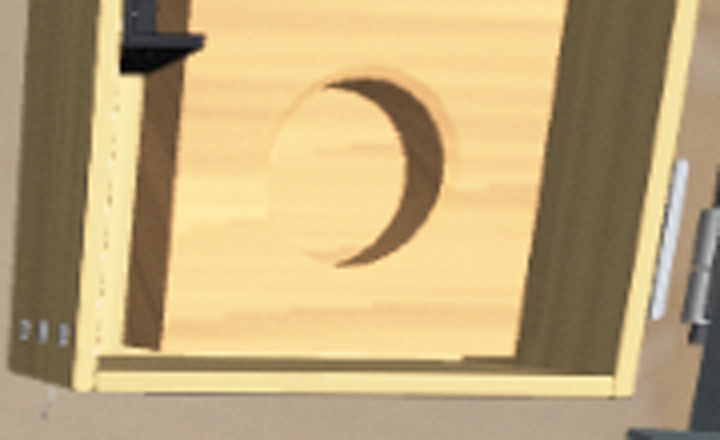

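View pics/d_w3.png

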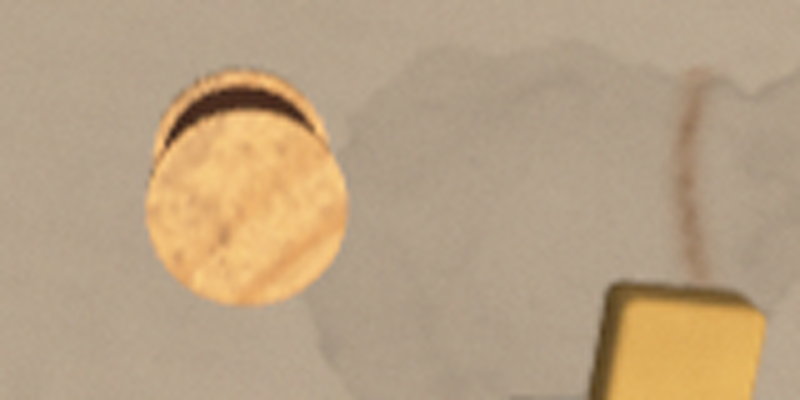

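View pics/d_s2.png

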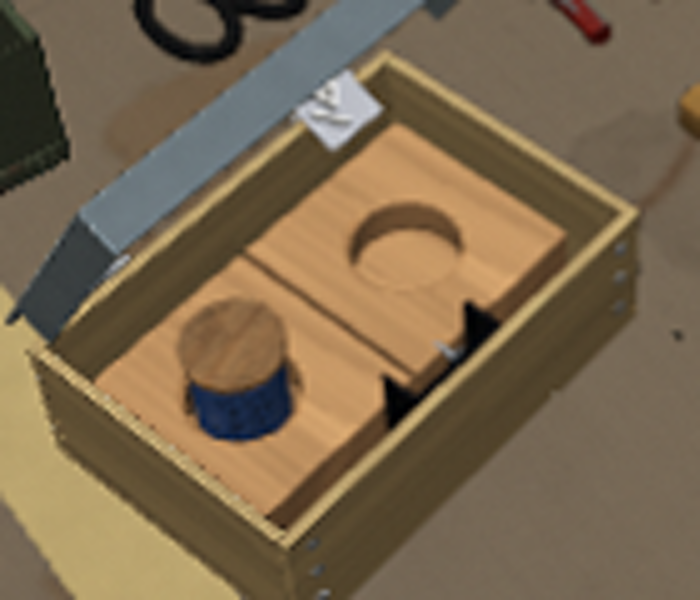

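```bash
python3 - <<'E'
from h import *
fs=load('d.pkl'); f=fs['wrist'];s=fs['scene'];g=fs['side']
print('spool wrist',onz(f,[(289.5,211),(269.5,211),(309.5,211)],.05).round(4))
W=lambda x,y:(x/4+350,y/4+60); S=lambda x,y:(x/5+160,y/5+180)
print('socket wrist',onz(f,[W(362,167),W(359,172),W(267,167),W(458,167)],.035).round(4))
print('socket scene',onz(s,[S(406.5,246),S(348,246),S(465,246)],.035).round(4))
print('stored top scene',onz(s,[S(233,344)],.065).round(4))
c=[S(388,57),S(633,211),S(287,540),S(37,350)]; P=onz(s,c,.066); print('rim scene',P.round(4),P.mean(0).round(4))
for i in range(4):
    d=P[(i+1)%4]-P[i]; print(np.linalg.norm(d).round(4),np.degrees(np.arctan2(d[1],d[0])).round(1))
P=onz(f,[W(75,388),W(632,395)],.066); d=P[1]-P[0]; print('rim wrist',P.round(4),np.linalg.norm(d),np.degrees(np.arctan2(d[1],d[0])))
# predicted bottom of spool
E
python3 d.py .451 -.387 .10 13
```

```text
spool wrist [[ 0.4514 -0.3844  0.05  ]
 [ 0.4321 -0.3888  0.05  ]
 [ 0.4707 -0.3801  0.05  ]]
socket wrist [[ 0.5702 -0.25    0.035 ]
 [ 0.5698 -0.2512  0.035 ]
 [ 0.5475 -0.2554  0.035 ]
 [ 0.5933 -0.2443  0.035 ]]
socket scene [[ 0.565  -0.251   0.035 ]
 [ 0.5788 -0.2331  0.035 ]
 [ 0.5513 -0.2688  0.035 ]]
stored top scene [[ 0.546 -0.164  0.065]]
rim scene [[ 0.6261 -0.2869  0.066 ]
 [ 0.506  -0.3146  0.066 ]
 [ 0.4657 -0.1346  0.066 ]
 [ 0.5859 -0.1066  0.066 ]] [ 0.5459 -0.2107  0.066 ]
0.1233 -167.0
0.1845 102.6
0.1234 13.1
0.1848 -77.4
rim wrist [[ 0.5079 -0.316   0.066 ]
 [ 0.6342 -0.2881  0.066 ]] 0.12944756622583375 12.466758367051227
4.4 tcp [ 0.4392 -0.3754  0.1953] q [ 0.91  0.38 -0.4   1.81  0.18  0.98  0.66] F [ 0.1  0.6 -0.2] w 0.0599
[13.7 95.3  9. ] [ 0.1 -0.2  0.2]
```

Run:
```python
from bench import r
from h import *
print(np.abs(r.get_obs()['qvel']).max())
f=r.grab_frame('wrist'); cv2.imwrite('pics/e.png',f['frame']); save(f,'e.pkl'); print(r.get_obs()['tcp_pos'])
hsv=cv2.cvtColor(f['frame'],cv2.COLOR_BGR2HSV); print(proj(f,[.4512,-.385,.05]))
x,y=np.round(proj(f,[.4512,-.385,.05])[0]).astype(int)
m=np.zeros(hsv.shape[:2],np.uint8); m[y-40:y+40,x-40:x+40]=cv2.inRange(hsv,(8,100,110),(22,255,255))[y-40:y+40,x-40:x+40]
k,l,s,c=cv2.connectedComponentsWithStats(m); print(s[1:],c[1:])
c=cv2.resize(f['frame'][60:180,340:540],None,fx=4,fy=4,interpolation=cv2.INTER_CUBIC); cv2.imwrite('pics/e2.png',c)
c=cv2.resize(f['frame'][y-40:y+40,x-50:x+50],None,fx=5,fy=5,interpolation=cv2.INTER_CUBIC); cv2.imwrite('pics/e3.png',c); print(x-50,y-40)
```

```text
0.019062454802398012
[ 0.43936322 -0.37520502  0.19561992]
[[288.85617532 211.97699471]]
[[ 269  184   40   48 1404]] [[288.33831909 209.19088319]]
239 172
```

View pics/e2.png

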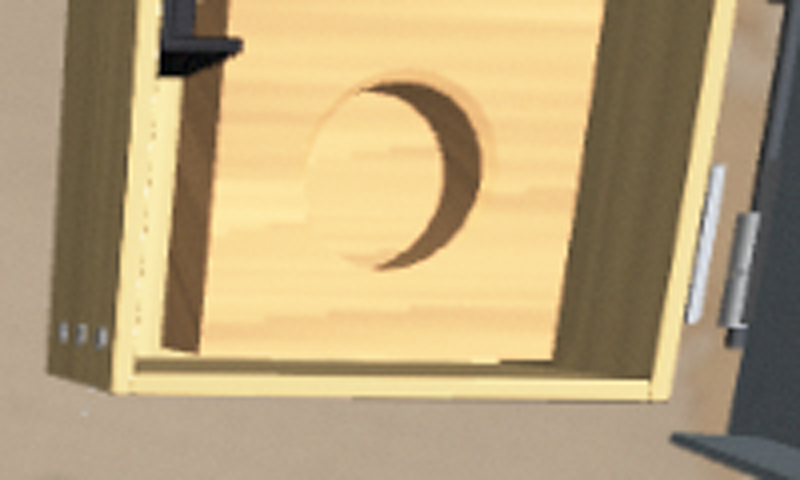

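View pics/e3.png

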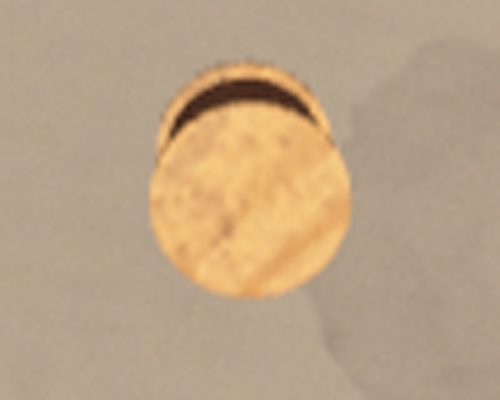

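```bash
python3 - <<'E'
from h import *
f=load('e.pkl'); W=lambda x,y:(x/4+340,y/4+60)
print(onz(f,[W(399.5,169.5),W(214,170),W(581,170)],.035).round(4), onz(f,[W(113,393),W(668,400)],.066).round(4))
print('spool',onz(f,[(289,211.8)],.05).round(4))
E
python3 d.py .4512 -.385 .026 13
```

```text
[[ 0.57   -0.2497  0.035 ]
 [ 0.5258 -0.2605  0.035 ]
 [ 0.6142 -0.239   0.035 ]] [[ 0.508  -0.3164  0.066 ]
 [ 0.6342 -0.2884  0.066 ]]
spool [[ 0.4513 -0.3848  0.05  ]]
4.45 tcp [ 0.4394 -0.3752  0.1956] q [ 0.91  0.38 -0.4   1.81  0.18  0.98  0.66] F [-0.7  0.8  0.8] w 0.0598
[ 11.6 169.7   9.5] [ 0.  -0.1  0.2]
```

Request:
drive_tool(
  series=[
    [6, 40, 5, 0, 0, 0, 60],
    [11.6, 80, 9.5, 0, 0, 0, 60],
    [11.6, 120, 9.5, 0, 0, 0, 60],
    [11.6, 155, 9.5, 0, 0, 0, 60],
    [11.6, 172.7, 9.5, 0, 0, 0, 60],
  ],
)

```text
clock: 4.95
tcp_pos: [0.4499, -0.3826, 0.0206]
orientation: [-1.31, 1.043, -1.04]
contact_force: [0.3, -0.1, -0.2]
grip_width: 0.0603
```

```bash
python3 d.py .4512 -.385 .023 13
python3 - <<'E'
from bench import r
from h import *
f=r.grab_frame('wrist'); cv2.imwrite('pics/f.png',f['frame'])
E
python3 d.py .4512 -.385 .023 13
```

```text
4.95 tcp [ 0.4499 -0.3826  0.0206] q [ 0.84  0.63 -0.33  1.89  0.31  0.67  0.56] F [ 0.3 -0.1 -0.2] w 0.0603
[ 2.6 -2.4  0.7] [ 0.2 -0.  -0. ]
5.0 tcp [ 0.4491 -0.382   0.0189] q [ 0.84  0.64 -0.32  1.89  0.31  0.67  0.56] F [ 0.   0.1 -1.4] w 0.06
[ 3.4 -4.1  1.4] [ 0.3 -0.  -0.1]
```

View pics/f.png

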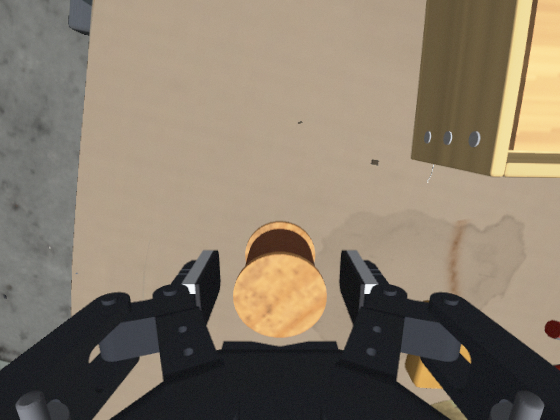

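Request:
drive_tool(
  series=[
    [3.4, -4, 1.4, 0, 0, 0, 60],
    [3.4, -4, 1.4, 0, 0, 0, 60],
    [3.4, -4, 1.4, 0, 0, 0, 36],
    [3.4, -4, 1.4, 0, 0, 0, 36],
    [3.4, -4, 1.4, 0, 0, 0, 36],
  ],
  squeeze=30,
)

```text
clock: 5.5
tcp_pos: [0.4523, -0.3857, 0.0246]
orientation: [-1.31, 1.042, -1.04]
contact_force: [-1.1, -0.5, 6.9]
grip_width: 0.0365
```

```bash
python3 d.py .4512 -.385 .023 13
```

```text
5.5 tcp [ 0.4523 -0.3857  0.0246] q [ 0.85  0.63 -0.33  1.88  0.31  0.68  0.56] F [-1.1 -0.5  6.9] w 0.0365
[-1.   1.6 -0.9] [ 0.1 -0.   0. ]
```

Run:
```python
from bench import r
from h import *
f=r.grab_frame('wrist'); cv2.imwrite('pics/g.png',cv2.resize(f['frame'][190:400,150:410],None,fx=2.8,fy=2.8))
g=r.grab_frame('side'); x,y=proj(g,[.4512,-.385,.05])[0].astype(int); print(x,y)
cv2.imwrite('pics/g2.png',cv2.resize(g['frame'][y-50:y+50,x-60:x+60],None,fx=5,fy=5,interpolation=cv2.INTER_CUBIC))
o=r.get_obs(); print(o['contact_force'],o['tcp_pos'],o['grip_width'])
```

```text
307 209
[-0.68202886  1.52489654  6.35138917] [ 0.45227104 -0.38573188  0.02467028] 0.036292133336991744
```

View pics/g.png

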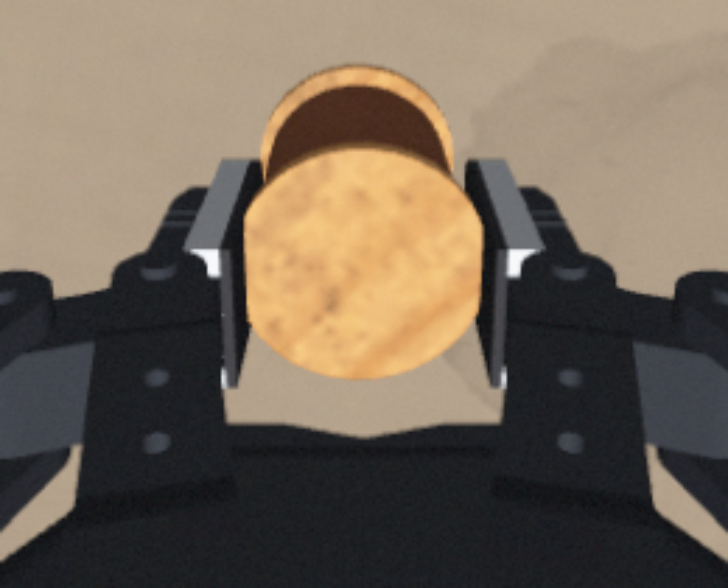

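View pics/g2.png

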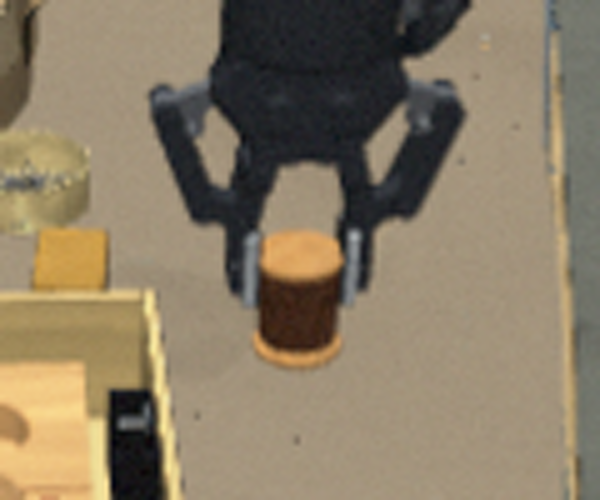

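Request:
drive_tool(
  series=[
    [0, -15, 0, 0, 0, 0, 36],
    [0, -50, 0, 0, -8, 0, 36],
    [0, -90, 0, 0, -16, 0, 36],
    [0, -120, 0, 0, -24, 0, 36],
    [0, -130, 0, 0, -32, 0, 36],
  ],
)

```text
clock: 6.1
tcp_pos: [0.4544, -0.3868, 0.16]
orientation: [-1.488, 0.607, -0.614]
contact_force: [0.9, -0.8, 0.0]
grip_width: 0.0366
```

```bash
python3 d.py .5702 -.2507 .155 103
```

```text
6.1 tcp [ 0.4544 -0.3868  0.16  ] q [ 1.01  0.48 -0.53  1.79  0.3   0.95  1.14] F [ 0.9 -0.8  0. ] w 0.0366
[-13.5   4.5 178.2] [  0.3 -57.7   0.3]
```

Request:
drive_tool(
  series=[
    [-2, 0, 15, 0, -8, 0, 36],
    [-4, 0, 35, 0, -16, 0, 36],
    [-6, 0, 60, 0, -24, 0, 36],
    [-8, 0, 85, 0, -32, 0, 36],
    [-10, 0, 110, 0, -40, 0, 36],
  ],
)

```text
clock: 6.6
tcp_pos: [0.5251, -0.3012, 0.1613]
orientation: [-1.577, 0.058, -0.064]
contact_force: [-0.5, -0.9, -1.1]
grip_width: 0.0363
```

```bash
python3 d.py .5702 -.2507 .155 103
```

```text
6.6 tcp [ 0.5251 -0.3012  0.1613] q [ 0.94  0.53 -0.7   1.76  0.41  0.99  1.57] F [-0.5 -0.9 -1.1] w 0.0363
[41.   6.1 53.9] [  0.4 -17.4   0.2]
```

Request:
drive_tool(
  series=[
    [15, 0, 20, 0, -8, 0, 36],
    [30, 2, 40, 0, -16, 0, 36],
    [41, 5, 54, 0.4, -17.4, 0, 36],
    [41, 6, 54, 0.4, -17.4, 0.2, 36],
    [41, 6, 54, 0.4, -17.4, 0.2, 36],
  ],
)

```text
clock: 7.1
tcp_pos: [0.5697, -0.2513, 0.1551]
orientation: [-1.565, -0.174, 0.177]
contact_force: [0.5, 0.3, -0.4]
grip_width: 0.0362
```

```bash
python3 d.py .5702 -.2507 .105 103
python3 - <<'E'
from bench import r
from h import *
fs={}
for n in ['scene','side','wrist']:
    fs[n]=r.grab_frame(n); cv2.imwrite(f'pics/h_{n}.png',fs[n]['frame'])
save(fs,'hh.pkl'); print(r.get_obs()['tcp_pos'])
E
```

```text
7.1 tcp [ 0.5697 -0.2513  0.1551] q [ 0.86  0.59 -0.77  1.72  0.47  1.03  1.73] F [ 0.5  0.3 -0.4] w 0.0362
[ 0.7 50.1  0.5] [ 0.  -0.2 -0.1]
[ 0.56928325 -0.25221024  0.15504391]
```

View pics/h_wrist.png

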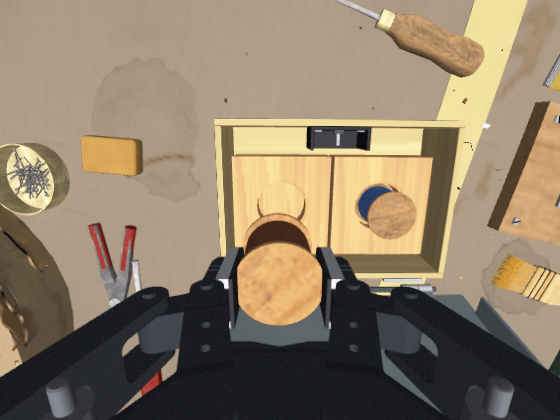

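View pics/h_scene.png

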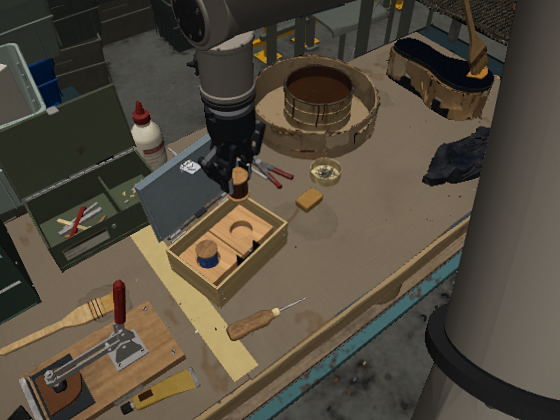

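View pics/h_side.png

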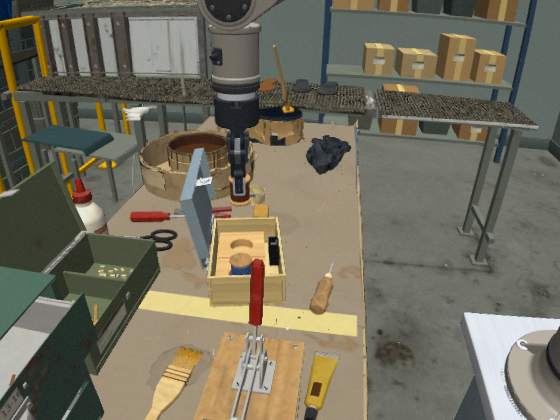

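Run:
```python
from h import *
fs=load('hh.pkl'); f=fs['wrist']
cv2.imwrite('pics/h2.png',cv2.resize(f['frame'][110:330,205:475],None,fx=2.9,fy=2.7*2.9/2.7,interpolation=cv2.INTER_CUBIC))
```

```text
(no output)
```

View pics/h2.png

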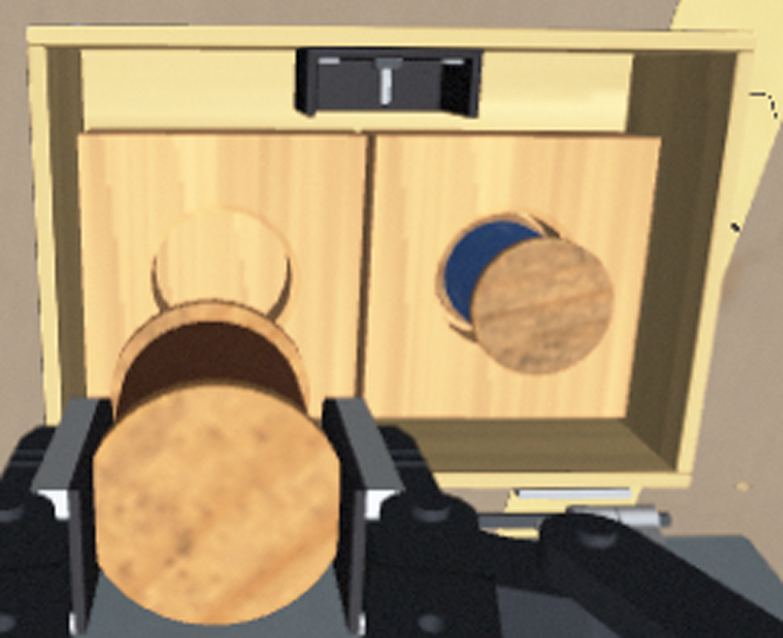

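Run:
```python
from h import *
fs=load('hh.pkl'); f=fs['wrist']
C=lambda *p:[(x/2.9+205,y/2.9+110) for x,y in p]
P=onz(f,C((28,27),(755,33),(690,487)),.066); 
bx=P[1]-P[2]; by=P[1]-P[0]
print(P.round(4),np.linalg.norm(bx),np.linalg.norm(by),np.degrees(np.arctan2(by[1],by[0])), 'centre',((P[0]+P[2])/2).round(4))
a=np.radians(13); ex=np.array([np.cos(a),np.sin(a),0]); ey=np.array([-np.sin(a),np.cos(a),0])
B=(P[0]+P[2])/2
def loc(p): d=p-B; return (d@ex).round(4),(d@ey).round(4)
Q=onz(f,C((78,134),(658,137),(627,418),(368,134)),.035)
for q in Q: print('block',q.round(4),loc(q))
Q=onz(f,C((222,275),(151,275),(293,275),(222,205)),.035)
for q in Q: print('sock',q.round(4),loc(q))
q=onz(f,C((542,306)),.065)[0]; print('stored',q.round(4),loc(q))
q=onz(f,C((216,504)),.1804)[0]; print('spooltop',q.round(4),loc(q))
q=onz(f,C((210.5,299)),.1304)[0]; print('spoolbot front',q.round(4),loc(q),loc(np.array([.5693,-.2522,0])))
print('prev sock est',loc(np.array([.57,-.2497,0])))
```

```text
[[ 0.5075 -0.3155  0.066 ]
 [ 0.4667 -0.1315  0.066 ]
 [ 0.5929 -0.1024  0.066 ]] 0.12956665791175345 0.18842482756352458 102.53095204994445 centre [ 0.5502 -0.2089  0.066 ]
block [ 0.5348 -0.3022  0.035 ] (np.float64(-0.036), np.float64(-0.0874))
block [ 0.4969 -0.1319  0.035 ] (np.float64(-0.0346), np.float64(0.0871))
block [ 0.5854 -0.1104  0.035 ] (np.float64(0.0564), np.float64(0.0881))
block [ 0.5158 -0.2177  0.035 ] (np.float64(-0.0355), np.float64(-0.0008))
sock [ 0.5676 -0.2507  0.035 ] (np.float64(0.0076), np.float64(-0.0446))
sock [ 0.5725 -0.2722  0.035 ] (np.float64(0.0074), np.float64(-0.0666))
sock [ 0.5628 -0.2292  0.035 ] (np.float64(0.0077), np.float64(-0.0225))
sock [ 0.5463 -0.2555  0.035 ] (np.float64(-0.0143), np.float64(-0.0445))
stored [ 0.5496 -0.1633  0.065 ] (np.float64(0.0097), np.float64(0.0446))
spooltop [ 0.5683 -0.2523  0.1804] (np.float64(0.0079), np.float64(-0.0463))
spoolbot front [ 0.5507 -0.2574  0.1304] (np.float64(-0.0105), np.float64(-0.0474)) (np.float64(0.0089), np.float64(-0.0464))
prev sock est (np.float64(0.0101), np.float64(-0.0442))
```

```bash
python3 d.py .5698 -.2500 .068 103
```

```text
7.25 tcp [ 0.5693 -0.2522  0.155 ] q [ 0.87  0.59 -0.77  1.72  0.47  1.03  1.73] F [ 0.2 -1.7 -0.9] w 0.0366
[ 1.1 87.   2.1] [ 0.1 -0.2 -0.1]
```

Request:
drive_tool(
  series=[
    [1.1, 20, 2.1, 0, 0, 0, 36],
    [1.1, 45, 2.1, 0, 0, 0, 36],
    [1.1, 70, 2.1, 0, 0, 0, 36],
    [1.1, 84, 2.1, 0, 0, 0, 36],
    [1.1, 85, 2.1, 0, 0, 0, 36],
  ],
)

```text
clock: 7.75
tcp_pos: [0.5681, -0.2505, 0.0683]
orientation: [-1.564, -0.17, 0.178]
contact_force: [0.4, -0.9, -0.3]
grip_width: 0.0365
```

```bash
python3 d.py .5698 -.2500 .055 103
python3 - <<'E'
from bench import r
from h import *
fs={}
for n in ['side','wrist','scene']:
    fs[n]=r.grab_frame(n)
save(fs,'i.pkl'); print(r.get_obs()['tcp_pos'])
cv2.imwrite('pics/i_w.png',cv2.resize(fs['wrist']['frame'][:330,130:430],None,fx=2,fy=1.8*2/1.8))
for n in ['scene','side']:
    f=fs[n]; x,y=proj(f,[.57,-.25,.06])[0].astype(int)
    cv2.imwrite(f'pics/i_{n}.png',cv2.resize(f['frame'][y-60:y+60,x-60:x+60],None,fx=5,fy=5,interpolation=cv2.INTER_CUBIC))
E
python3 d.py .5698 -.2500 .055 103
```

```text
7.75 tcp [ 0.5681 -0.2505  0.0683] q [ 0.82  0.69 -0.7   1.77  0.56  0.89  1.66] F [ 0.4 -0.9 -0.3] w 0.0365
[ 1.8 13.3  0.1] [-0.  -0.3 -0.3]
[ 0.57049151 -0.25036302  0.07115613]
7.9 tcp [ 0.5705 -0.2504  0.0712] q [ 0.82  0.68 -0.71  1.77  0.56  0.89  1.66] F [ 0.4  0.7 -0.8] w 0.0361
[-0.6 16.2  0.5] [ 0.1 -0.2 -0. ]
```

View pics/i_w.png

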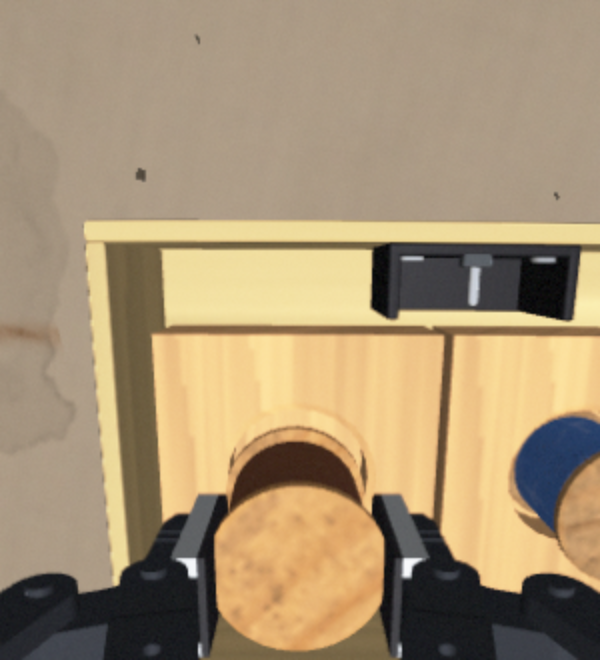

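View pics/i_scene.png

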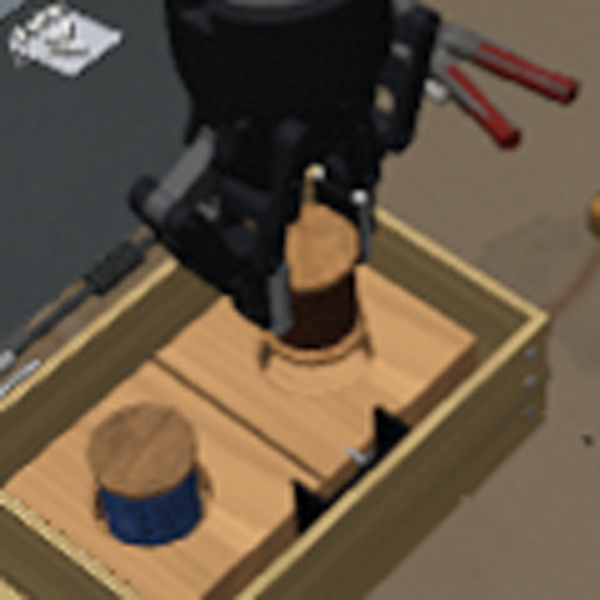

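View pics/i_side.png

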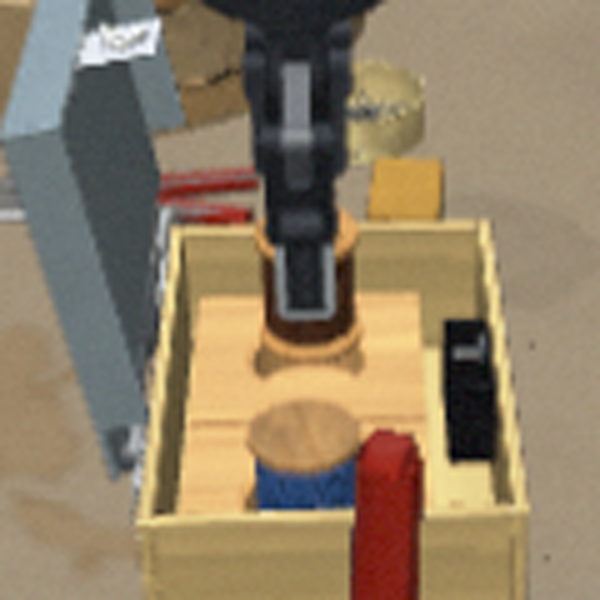

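Run:
```python
from h import *
fs=load('i.pkl'); f=fs['wrist']
C=lambda *p:[(x/2+130,y/2) for x,y in p]
B=np.array([.5502,-.2089,0]);a=np.radians(13); ex=np.array([np.cos(a),np.sin(a),0]); ey=np.array([-np.sin(a),np.cos(a),0])
def loc(p): d=p-B; return (d@ex).round(4),(d@ey).round(4)
for n,p,z in [('sock front',(299,405),.035),('sock L',(228,470),.035),('sock R',(370,470),.035),('spool bot front',(297,427),.0467),('spool top c',(299,568),.0967),('topfront',(299,484),.0967),('blk front',(300,332),.035),('rim front',(300,221),.066),('rim left',(86,222),.066)]:
    q=onz(f,C(p),z)[0]; print(n,q.round(4),loc(q))
print(loc(np.array([.5705,-.2504,0])))
```

```text
sock front [ 0.5464 -0.2554  0.035 ] (np.float64(-0.0142), np.float64(-0.0445))
sock L [ 0.5716 -0.2725  0.035 ] (np.float64(0.0065), np.float64(-0.0668))
sock R [ 0.5618 -0.2292  0.035 ] (np.float64(0.0068), np.float64(-0.0224))
spool bot front [ 0.5502 -0.2552  0.0467] (np.float64(-0.0105), np.float64(-0.0451))
spool top c [ 0.5674 -0.2507  0.0967] (np.float64(0.0073), np.float64(-0.0446))
topfront [ 0.5487 -0.2549  0.0967] (np.float64(-0.0118), np.float64(-0.0445))
blk front [ 0.5248 -0.26    0.035 ] (np.float64(-0.0363), np.float64(-0.044))
rim front [ 0.4964 -0.2664  0.066 ] (np.float64(-0.0654), np.float64(-0.0439))
rim left [ 0.5073 -0.3154  0.066 ] (np.float64(-0.0657), np.float64(-0.0941))
(np.float64(0.0104), np.float64(-0.045))
```

Request:
drive_tool(
  series=[
    [-0.7, 5, 0.5, 0, 0, 0, 36],
    [-0.7, 9, 0.5, 0, 0, 0, 36],
    [-0.7, 12, 0.5, 0, 0, 0, 36],
    [-0.7, 14, 0.5, 0, 0, 0, 36],
  ],
)

```text
clock: 8.3
tcp_pos: [0.5696, -0.2501, 0.0569]
orientation: [-1.566, -0.175, 0.175]
contact_force: [-0.1, 0.2, -1.1]
grip_width: 0.0361
```

Request:
drive_tool(
  series=[
    [0, 2, 0, 0, 0, 0, 36],
    [0, 4, 0, 0, 0, 0, 36],
  ],
)

```text
clock: 8.5
tcp_pos: [0.5696, -0.2501, 0.0527]
orientation: [-1.566, -0.174, 0.175]
contact_force: [0.3, 0.1, -0.4]
grip_width: 0.0363
```

Request:
drive_tool(
  series=[
    [0, 3, 0, 0, 0, 0, 36],
    [0, 6, 0, 0, 0, 0, 36],
    [0, 8, 0, 0, 0, 0, 36],
    [0, 10, 0, 0, 0, 0, 36],
  ],
)

```text
clock: 8.9
tcp_pos: [0.5696, -0.2501, 0.0425]
orientation: [-1.566, -0.174, 0.175]
contact_force: [-0.1, 0.6, -0.2]
grip_width: 0.0363
```

Request:
drive_tool(
  series=[
    [0, 1.5, 0, 0, 0, 0, 36],
    [0, 3, 0, 0, 0, 0, 36],
  ],
)

```text
clock: 9.1
tcp_pos: [0.5698, -0.2502, 0.0396]
orientation: [-1.566, -0.175, 0.175]
contact_force: [-1.1, -0.3, 8.4]
grip_width: 0.0369
```

Request:
drive_tool(
  series=[
    [0, -0.5, 0, 0, 0, 0, 44],
    [0, -0.5, 0, 0, 0, 0, 50],
    [0, -2, 0, 0, 0, 0, 50],
    [0, -10, 0, 0, 0, 0, 50],
    [0, -25, 0, 0, 0, 0, 50],
  ],
)

```text
clock: 9.6
tcp_pos: [0.5691, -0.2499, 0.0647]
orientation: [-1.565, -0.174, 0.176]
contact_force: [-0.0, -0.5, 0.9]
grip_width: 0.0502
```

Run:
```python
from bench import r
from h import *
f=r.grab_frame('wrist'); cv2.imwrite('pics/j.png',f['frame']); o=r.get_obs(); print(o['clock'],o['tcp_pos'],o['contact_force'],o['grip_width'])
```

```text
9.65 [ 0.5711903  -0.25034029  0.06806325] [ 0.57676529 -0.09853602  2.28419913] 0.05014370035275391
```

View pics/j.png

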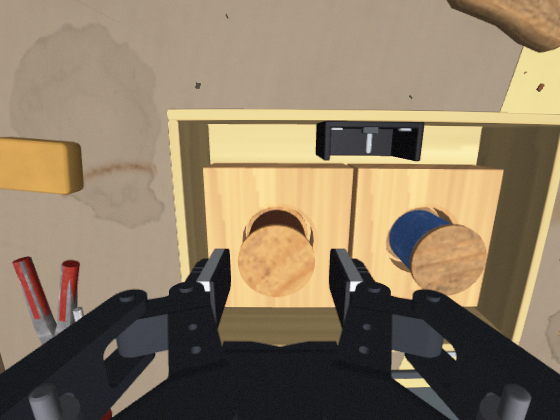

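Request:
drive_tool(
  series=[
    [0, -30, 0, 0, 0, 0, 50],
    [0, -75, 0, 0, 0, 0, 50],
    [0, -120, 0, 0, 0, 0, 30],
    [0, -165, 0, 0, 0, 0, 0],
    [0, -200, 0, 0, 0, 0, 0],
  ],
)

```text
clock: 10.15
tcp_pos: [0.5713, -0.2493, 0.2723]
orientation: [-1.569, -0.18, 0.171]
contact_force: [1.6, -1.0, -0.2]
grip_width: 0.0069
```

```bash
cat > bx.py <<'E'
from h import *
B=np.array([.5502,-.2089,0]);a=np.radians(13); ex=np.array([np.cos(a),np.sin(a),0]); ey=np.array([-np.sin(a),np.cos(a),0])
def loc(p): d=np.array(p)-B; return np.array([d@ex,d@ey,d[2]])
def wor(l): return B+l[0]*ex+l[1]*ey+np.array([0,0,l[2]])
E
cat > dl.py <<'E'
import sys
from bench import r
from bx import *
o=r.get_obs(); v=[float(x) for x in sys.argv[1:]]
x=ex; y=np.array([0,0,-1.]); z=ey
Rt=R.from_matrix(np.c_[x,y,z])
print(o['clock'],'loc',np.round(loc(o['tcp_pos']),4),'F',np.round(o['contact_force'],1))
print(*delta(o,wor(v),Rt))
E
python3 dl.py .13 -.001 .27
python3 - <<'E'
from bench import r
from h import *
fs={n:r.grab_frame(n) for n in ['scene','side','wrist']}; save(fs,'k.pkl')
for n in fs: cv2.imwrite(f'pics/k_{n}.png',fs[n]['frame'])
E
```

```text
10.15 loc [ 0.0115 -0.0441  0.2723] F [ 1.6 -1.  -0.2]
[118.3   2.6  43.6] [ 0.3 -0.2  0.3]
```

View pics/k_side.png

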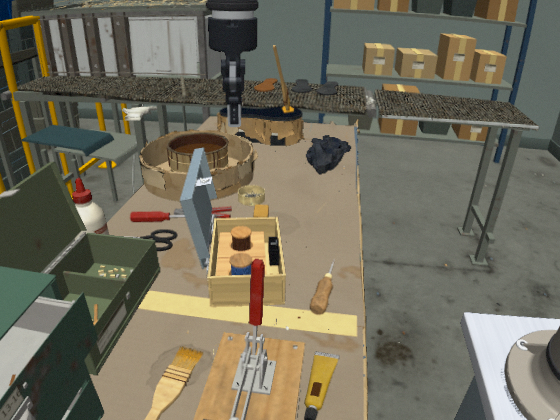

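View pics/k_wrist.png

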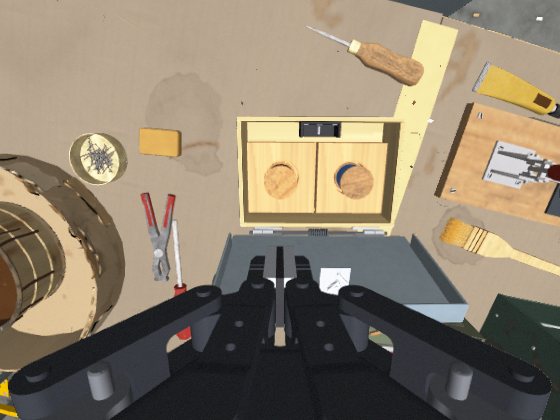

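View pics/k_scene.png

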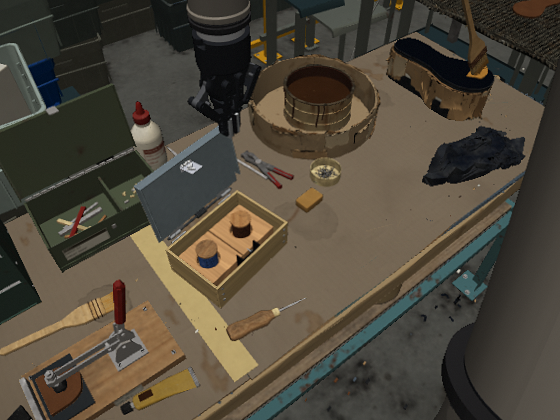

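Both spools now sit at the same height in their sockets: wrist view (281,180) and (354,180), with the flap fully open. Next I go over the flap to get behind it.

Request:
drive_tool(
  series=[
    [35, -5, 12, 0, 0, 0, 0],
    [75, -5, 28, 0, 0, 0, 0],
    [110, -5, 43, 0, 0, 0, 0],
    [125, -2, 43.6, 0, 0, 0, 0],
    [125, 0, 43.6, 0, 0, 0, 0],
  ],
)

```text
clock: 10.8
tcp_pos: [0.6856, -0.1768, 0.2711]
orientation: [-1.568, -0.184, 0.172]
contact_force: [0.3, 0.4, 0.5]
grip_width: 0.0001
```

```bash
python3 dl.py .135 -.001 .19
```

```text
10.8 loc [0.1392 0.0008 0.2711] F [0.3 0.4 0.5]
[-4.7 81.  -1.4] [ 0.3 -0.   0.4]
```

Request:
drive_tool(
  series=[
    [0, 20, -1.4, 0, 0, 0, 0],
    [0, 45, -1.4, 0.3, 0, 0.4, 0],
    [0, 70, -1.4, 0.3, 0, 0.4, 0],
    [0, 81, -1.4, 0.3, 0, 0.4, 0],
    [0, 81, -1.4, 0.3, 0, 0.4, 0],
  ],
)

```text
clock: 11.3
tcp_pos: [0.6846, -0.1794, 0.1879]
orientation: [-1.563, -0.174, 0.18]
contact_force: [0.1, -0.6, -0.2]
grip_width: -0.0001
```

```bash
python3 dl.py .11 -.001 .19;python3 - <<'E'
from bench import r
from bx import *
fs={n:r.grab_frame(n) for n in ['side','wrist']}; save(fs,'l.pkl')
x,y=proj(fs['side'],wor([.1,0,.19]))[0].astype(int); print(x,y)
cv2.imwrite('pics/l_side.png',cv2.resize(fs['side']['frame'][y-100:y+100,x-100:x+100],None,fx=3,fy=3,interpolation=cv2.INTER_CUBIC)); cv2.imwrite('pics/l_wrist.png',fs['wrist']['frame'])
# predicted flap edge
print(proj(fs['wrist'],[wor([.093,s,.215]) for s in(-.1,0,.1)]))
E
```

```text
11.3 loc [ 0.1376 -0.0015  0.1879] F [ 0.1 -0.6 -0.2]
[-27.6  -2.    0.5] [-0.  -0.1 -0.2]
184 184
[[ 37.3416239  182.77874768]
 [282.65946296 181.22777721]
 [527.58632121 181.52305631]]
```

View pics/l_side.png

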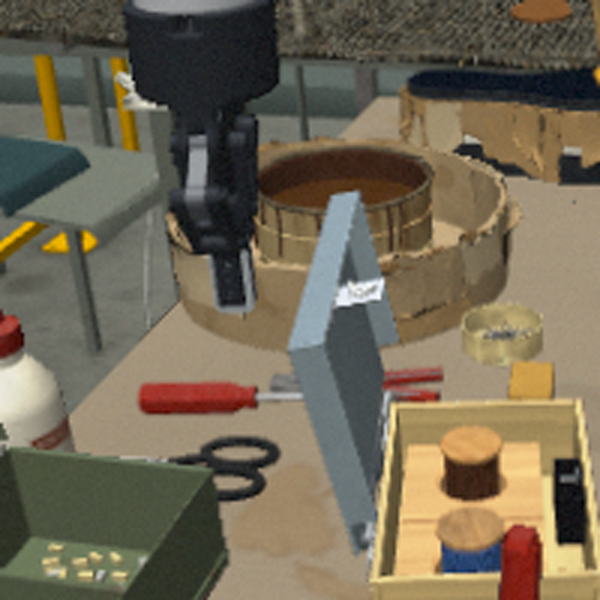

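View pics/l_wrist.png

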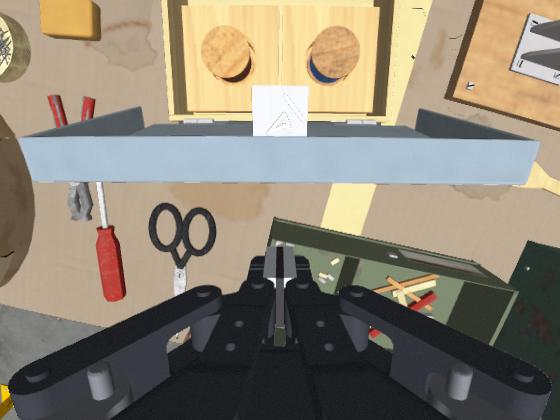

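Request:
drive_tool(
  series=[
    [-8, -2, 0.5, 0, 0, 0, 0],
    [-16, -2, 0.5, 0, 0, 0, 0],
    [-22, -2, 0.5, 0, 0, 0, 0],
    [-25, -2, 0.5, 0, 0, 0, 0],
    [-28, -2, 0.5, 0, 0, 0, 0],
  ],
)

```text
clock: 11.9
tcp_pos: [0.6588, -0.185, 0.1932]
orientation: [-1.565, -0.178, 0.176]
contact_force: [-0.1, -0.8, 0.4]
grip_width: -0.0005
```

Request:
drive_tool(
  series=[
    [-3, 0, 0, 0, 0, 0, 0],
    [-6, 0, 0, 0, 0, 0, 0],
    [-9, 0, 0, 0, 0, 0, 0],
    [-12, 0, 0, 0, 0, 0, 0],
  ],
)

```text
clock: 12.3
tcp_pos: [0.6477, -0.1874, 0.1936]
orientation: [-1.565, -0.179, 0.175]
contact_force: [1.4, -0.8, 0.0]
grip_width: 0.0002
```

```bash
python3 dl.py .10 -.001 .19
```

```text
12.3 loc [ 0.0998 -0.001   0.1936] F [ 1.4 -0.8  0. ]
[0.2 3.6 0. ] [ 0.1 -0.1  0.1]
```

```bash
cat > arc.py <<'E'
import sys
from bench import r
from bx import *
o=r.get_obs(); l=loc(o['tcp_pos']); step=float(sys.argv[1])
H=np.array([.068,.0785])
c=l[[0,2]]-[.011,0]-H; th=np.arctan2(c[1],-c[0]); rho=np.hypot(*c)
print(o['clock'],'loc',l.round(4),'th',th.round(3),'rho',rho.round(4),'F',np.round(o['contact_force'],1),'tilt/turn',delta(o,o['tcp_pos'],R.from_matrix(np.c_[ex,[0,0,-1],ey]))[1])
for i in range(1,6):
    t=th-step*i; rr=.131-.014*t/1.75
    rr=rho+np.clip(rr-rho,-.0015*i,.0015*i)
    p=H+[.011,0]+rr*np.array([-np.cos(t),np.sin(t)])
    print(round(t,3),'tx %.1f ty %.1f tz %.1f'%((p[0]-l[0])*1e3,-(p[1]-l[2])*1e3,(-.001-l[1])*1e3))
E
python3 arc.py .04
```

```text
12.3 loc [ 0.0998 -0.001   0.1936] th 1.75 rho 0.117 F [ 1.4 -0.8  0. ] tilt/turn [ 0.1 -0.1  0.1]
1.71 tx -4.6 ty -1.0 tz 0.0
1.67 tx -9.2 ty -1.9 tz 0.0
1.63 tx -13.9 ty -2.6 tz 0.0
1.59 tx -18.6 ty -3.1 tz 0.0
1.55 tx -23.3 ty -3.4 tz 0.0
```

Request:
drive_tool(
  series=[
    [-4.6, -1, 0, 0, 0, 0, 0],
    [-9.2, -2, 0, 0, 0, 0, 0],
    [-14, -2.6, 0, 0, 0, 0, 0],
    [-18.6, -3, 0, 0, 0, 0, 0],
    [-23.3, -3.4, 0, 0, 0, 0, 0],
  ],
)

```text
clock: 12.8
tcp_pos: [0.6246, -0.1926, 0.197]
orientation: [-1.564, -0.18, 0.175]
contact_force: [2.0, -0.1, -1.3]
grip_width: 0.0001
```

```bash
python3 arc.py .04
```

```text
12.8 loc [ 0.0762 -0.0009  0.197 ] th 1.547 rho 0.1185 F [ 2.  -0.1 -1.3] tilt/turn [ 0.1 -0.1  0.2]
1.507 tx -4.8 ty -0.2 tz -0.1
1.467 tx -9.5 ty -0.1 tz -0.1
1.427 tx -14.3 ty 0.1 tz -0.1
1.387 tx -19.1 ty 0.6 tz -0.1
1.347 tx -23.9 ty 1.3 tz -0.1
```

Contact force is about 2 N, so I keep following the arc.

Request:
drive_tool(
  series=[
    [-4.8, 0, 0, 0, 0, 0, 0],
    [-9.5, 0, 0, 0, 0, 0, 0],
    [-14.3, 0.1, 0, 0, 0, 0, 0],
    [-19.1, 0.6, 0, 0, 0, 0, 0],
    [-23.9, 1.3, 0, 0, 0, 0, 0],
  ],
)

```text
clock: 13.3
tcp_pos: [0.6011, -0.198, 0.1956]
orientation: [-1.564, -0.18, 0.175]
contact_force: [3.6, 1.2, -1.0]
grip_width: 0.0004
```

```bash
python3 arc.py .04
```

```text
13.3 loc [ 0.052  -0.0008  0.1956] th 1.344 rho 0.1202 F [ 3.6  1.2 -1. ] tilt/turn [ 0.1 -0.1  0.2]
1.304 tx -4.8 ty 0.8 tz -0.2
1.264 tx -9.5 ty 1.9 tz -0.2
1.224 tx -14.2 ty 3.1 tz -0.2
1.184 tx -18.8 ty 4.6 tz -0.2
1.144 tx -23.4 ty 6.2 tz -0.2
```

Request:
drive_tool(
  series=[
    [-4.8, 0.8, 0, 0, 0, 0, 0],
    [-9.5, 1.9, 0, 0, 0, 0, 0],
    [-14.2, 3.1, 0, 0, 0, 0, 0],
    [-18.8, 4.6, 0, 0, 0, 0, 0],
    [-23.4, 6.2, 0, 0, 0, 0, 0],
  ],
)

```text
clock: 13.8
tcp_pos: [0.5781, -0.2033, 0.1894]
orientation: [-1.564, -0.18, 0.175]
contact_force: [3.3, 0.8, 0.3]
grip_width: 0.0
```

```bash
python3 arc.py .04
```

```text
13.8 loc [ 0.0285 -0.0008  0.1894] th 1.143 rho 0.1218 F [3.3 0.8 0.3] tilt/turn [ 0.1 -0.1  0.2]
1.103 tx -4.5 ty 1.8 tz -0.2
1.063 tx -9.0 ty 3.8 tz -0.2
1.023 tx -13.4 ty 6.0 tz -0.2
0.983 tx -17.7 ty 8.4 tz -0.2
0.943 tx -22.0 ty 10.9 tz -0.2
```

Request:
drive_tool(
  series=[
    [-4.5, 1.8, 0, 0, 0, 0, 0],
    [-9, 3.8, 0, 0, 0, 0, 0],
    [-13.4, 6, 0, 0, 0, 0, 0],
    [-17.7, 8.4, 0, 0, 0, 0, 0],
    [-22, 10.9, 0, 0, 0, 0, 0],
  ],
)

```text
clock: 14.3
tcp_pos: [0.5565, -0.2082, 0.1783]
orientation: [-1.564, -0.181, 0.175]
contact_force: [3.8, 0.2, -0.2]
grip_width: -0.0001
```

```bash
python3 arc.py .04;python3 - <<'E'
from bench import r
from bx import *
f=r.grab_frame('side'); cv2.imwrite('pics/m.png',f['frame'])
E
python3 arc.py .04
```

```text
14.3 loc [ 0.0063 -0.0007  0.1783] th 0.941 rho 0.1235 F [ 3.8  0.2 -0.2] tilt/turn [ 0.1 -0.   0.2]
0.901 tx -4.1 ty 2.7 tz -0.3
0.861 tx -8.2 ty 5.6 tz -0.3
0.821 tx -12.1 ty 8.7 tz -0.3
0.781 tx -15.9 ty 11.9 tz -0.3
0.741 tx -19.6 ty 15.3 tz -0.3
14.35 loc [ 0.0052 -0.0008  0.1777] th 0.931 rho 0.1237 F [ 2.3  0.  -1. ] tilt/turn [ 0.1 -0.1  0.1]
0.891 tx -4.0 ty 2.9 tz -0.2
0.851 tx -8.0 ty 5.8 tz -0.2
0.811 tx -11.9 ty 8.9 tz -0.2
0.771 tx -15.7 ty 12.2 tz -0.2
0.731 tx -19.4 ty 15.6 tz -0.2
```

View pics/m.png

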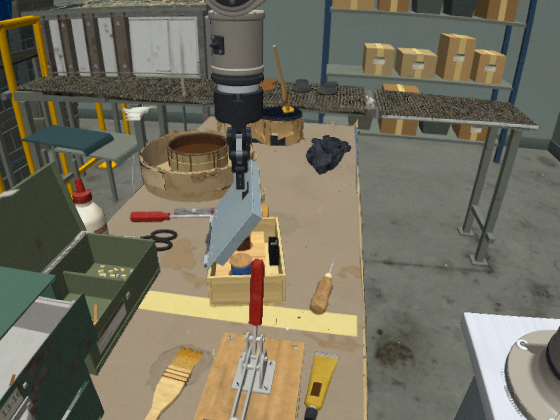

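The side view shows the flap about half shut, with the fingers behind its upper edge near (243,185).

Request:
drive_tool(
  series=[
    [-4, 2.9, 0, 0, 0, 0, 0],
    [-8, 5.8, 0, 0, 0, 0, 0],
    [-11.9, 8.9, 0, 0, 0, 0, 0],
    [-15.7, 12.2, 0, 0, 0, 0, 0],
    [-19.4, 15.6, 0, 0, 0, 0, 0],
  ],
)

```text
clock: 14.85
tcp_pos: [0.5365, -0.2129, 0.1619]
orientation: [-1.564, -0.179, 0.175]
contact_force: [3.9, 1.5, 0.2]
grip_width: -0.0004
```

```bash
python3 arc.py .04
```

```text
14.85 loc [-0.0143 -0.0008  0.1619] th 0.73 rho 0.1252 F [3.9 1.5 0.2] tilt/turn [ 0.1 -0.1  0.1]
0.69 tx -3.5 ty 3.6 tz -0.2
0.65 tx -6.9 ty 7.3 tz -0.2
0.61 tx -10.1 ty 11.2 tz -0.2
0.57 tx -13.2 ty 15.2 tz -0.2
0.53 tx -16.1 ty 19.4 tz -0.2
```

```bash
sed -i 's/rr=rho+np.clip.*/rr=rho/' arc.py; python3 arc.py .035
```

```text
14.85 loc [-0.0143 -0.0008  0.1619] th 0.73 rho 0.1252 F [3.9 1.5 0.2] tilt/turn [ 0.1 -0.1  0.1]
0.695 tx -2.9 ty 3.3 tz -0.2
0.66 tx -5.6 ty 6.7 tz -0.2
0.625 tx -8.2 ty 10.2 tz -0.2
0.59 tx -10.7 ty 13.8 tz -0.2
0.555 tx -13.1 ty 17.5 tz -0.2
```

Request:
drive_tool(
  series=[
    [-2.9, 3.3, 0, 0, 0, 0, 0],
    [-5.6, 6.7, 0, 0, 0, 0, 0],
    [-8.2, 10.2, 0, 0, 0, 0, 0],
    [-10.7, 13.8, 0, 0, 0, 0, 0],
    [-13.1, 17.5, 0, 0, 0, 0, 0],
  ],
)

```text
clock: 15.35
tcp_pos: [0.5231, -0.216, 0.1441]
orientation: [-1.564, -0.178, 0.176]
contact_force: [0.9, -0.0, 3.7]
grip_width: 0.0001
```

```bash
python3 arc.py .035
python3 - <<'E'
from bench import r
from bx import *
f=r.grab_frame('scene'); x,y=proj(f,wor([-.01,0,.14]))[0].astype(int)
cv2.imwrite('pics/n.png',cv2.resize(f['frame'][y-80:y+80,x-80:x+80],None,fx=4,fy=3.7,interpolation=cv2.INTER_CUBIC))
f=r.grab_frame('side'); x,y=proj(f,wor([-.01,0,.14]))[0].astype(int)
cv2.imwrite('pics/n2.png',cv2.resize(f['frame'][y-80:y+80,x-80:x+80],None,fx=4,fy=3.7,interpolation=cv2.INTER_CUBIC))
E
```

```text
15.35 loc [-0.028  -0.0008  0.1441] th 0.55 rho 0.1255 F [ 0.9 -0.   3.7] tilt/turn [ 0.1 -0.1  0.1]
0.515 tx -2.2 ty 3.8 tz -0.2
0.48 tx -4.3 ty 7.6 tz -0.2
0.445 tx -6.3 ty 11.6 tz -0.2
0.41 tx -8.1 ty 15.6 tz -0.2
0.375 tx -9.8 ty 19.6 tz -0.2
```

View pics/n.png

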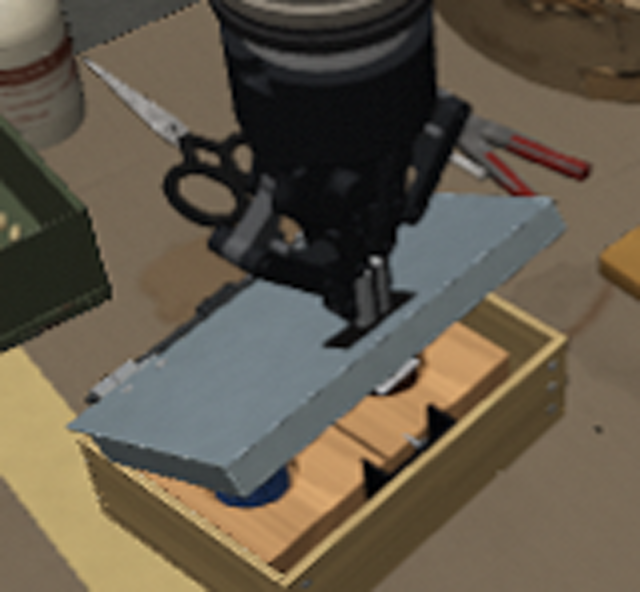

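View pics/n2.png

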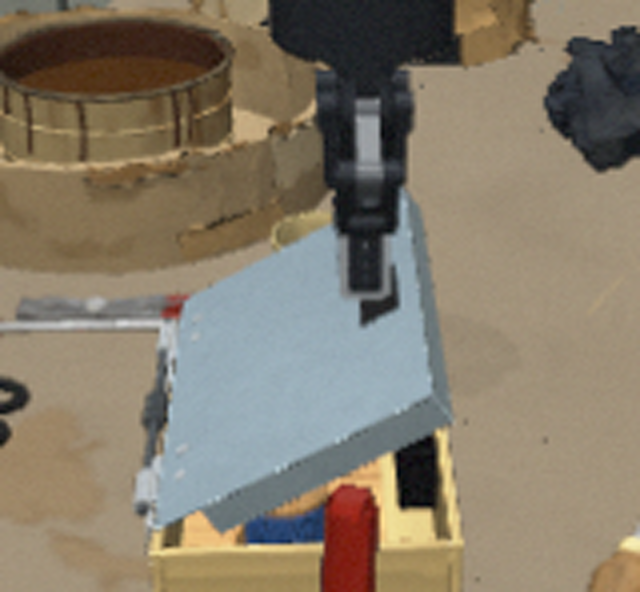

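The fingertip is on the pad and the force is now mostly vertical at 3.7 N. I continue on the arc.

Request:
drive_tool(
  series=[
    [-2.2, 3.8, 0, 0, 0, 0, 0],
    [-4.3, 7.6, 0, 0, 0, 0, 0],
    [-6.3, 11.6, 0, 0, 0, 0, 0],
    [-8.1, 15.6, 0, 0, 0, 0, 0],
    [-9.8, 19.6, 0, 0, 0, 0, 0],
  ],
)

```text
clock: 15.95
tcp_pos: [0.513, -0.2182, 0.1237]
orientation: [-1.564, -0.178, 0.176]
contact_force: [0.6, -0.0, 2.9]
grip_width: 0.0003
```

```bash
python3 arc.py .035
```

```text
15.95 loc [-0.0383 -0.0007  0.1237] th 0.367 rho 0.1257 F [ 0.6 -0.   2.9] tilt/turn [ 0.  -0.1  0. ]
0.332 tx -1.5 ty 4.1 tz -0.3
0.297 tx -2.9 ty 8.3 tz -0.3
0.262 tx -4.1 ty 12.5 tz -0.3
0.227 tx -5.2 ty 16.8 tz -0.3
0.192 tx -6.1 ty 21.1 tz -0.3
```

Request:
drive_tool(
  series=[
    [-1.5, 4.1, 0, 0, 0, 0, 0],
    [-2.9, 8.3, 0, 0, 0, 0, 0],
    [-4.1, 12.5, 0, 0, 0, 0, 0],
    [-5.2, 16.8, 0, 0, 0, 0, 0],
    [-6.1, 21.1, 0, 0, 0, 0, 0],
  ],
)

```text
clock: 16.45
tcp_pos: [0.5068, -0.2197, 0.1021]
orientation: [-1.564, -0.177, 0.177]
contact_force: [0.4, 0.9, 5.4]
grip_width: 0.0
```

```bash
python3 arc.py .02
```

```text
16.45 loc [-0.0447 -0.0007  0.1021] th 0.189 rho 0.1259 F [0.4 0.9 5.4] tilt/turn [ 0.  -0.1  0. ]
0.169 tx -0.4 ty 2.5 tz -0.3
0.149 tx -0.8 ty 5.0 tz -0.3
0.129 tx -1.2 ty 7.5 tz -0.3
0.109 tx -1.5 ty 10.0 tz -0.3
0.089 tx -1.7 ty 12.5 tz -0.3
```

Request:
drive_tool(
  series=[
    [-0.4, 2.5, 0, 0, 0, 0, 0],
    [-0.8, 5, 0, 0, 0, 0, 0],
    [-1.2, 7.5, 0, 0, 0, 0, 0],
    [-1.5, 10, 0, 0, 0, 0, 0],
  ],
)

```text
clock: 16.85
tcp_pos: [0.5053, -0.22, 0.0919]
orientation: [-1.564, -0.177, 0.177]
contact_force: [0.4, 1.1, 4.5]
grip_width: -0.0002
```

Request:
drive_tool(
  series=[
    [-0.2, 1.5, 0, 0, 0, 0, 0],
    [-0.4, 3, 0, 0, 0, 0, 0],
    [-0.5, 4.5, 0, 0, 0, 0, 0],
    [-0.6, 6, 0, 0, 0, 0, 0],
  ],
)

```text
clock: 17.25
tcp_pos: [0.5047, -0.2201, 0.0859]
orientation: [-1.564, -0.177, 0.177]
contact_force: [0.5, 0.1, 3.9]
grip_width: -0.0002
```

Request:
drive_tool(
  series=[
    [0, 1, 0, 0, 0, 0, 0],
    [0, 2, 0, 0, 0, 0, 0],
    [0, 3, 0, 0, 0, 0, 0],
  ],
)

```text
clock: 17.55
tcp_pos: [0.5046, -0.2201, 0.0828]
orientation: [-1.564, -0.177, 0.177]
contact_force: [-0.9, 1.7, 4.3]
grip_width: 0.0002
```

Request:
drive_tool(
  series=[
    [0, 1, 0, 0, 0, 0, 0],
    [0, 2, 0, 0, 0, 0, 0],
    [0, 3, 0, 0, 0, 0, 0],
    [0, 4, 0, 0, 0, 0, 0],
    [0, 5, 0, 0, 0, 0, 0],
  ],
)

```text
clock: 18.05
tcp_pos: [0.5046, -0.2201, 0.0777]
orientation: [-1.564, -0.177, 0.177]
contact_force: [-0.3, 1.0, 4.9]
grip_width: -0.0002
```

Request:
drive_tool(
  series=[
    [0, 1, 0, 0, 0, 0, 0],
    [0, 2, 0, 0, 0, 0, 0],
    [0, 3, 0, 0, 0, 0, 0],
  ],
)

```text
clock: 18.35
tcp_pos: [0.5046, -0.2201, 0.0747]
orientation: [-1.564, -0.177, 0.177]
contact_force: [0.7, 0.5, 4.8]
grip_width: -0.0001
```

Request:
drive_tool(
  series=[
    [0, 0.7, 0, 0, 0, 0, 0],
    [0, 1.4, 0, 0, 0, 0, 0],
  ],
)

```text
clock: 18.55
tcp_pos: [0.5047, -0.2201, 0.0732]
orientation: [-1.564, -0.177, 0.177]
contact_force: [-0.1, 1.6, 4.7]
grip_width: 0.0001
```

Request:
drive_tool(
  series=[
    [0, 0.7, 0, 0, 0, 0, 0],
  ],
)

```text
clock: 18.65
tcp_pos: [0.5047, -0.2201, 0.0725]
orientation: [-1.564, -0.177, 0.177]
contact_force: [-0.5, 1.8, 4.8]
grip_width: -0.0002
```

Request:
drive_tool(
  series=[
    [0, 0.7, 0, 0, 0, 0, 0],
  ],
)

```text
clock: 18.75
tcp_pos: [0.5048, -0.2201, 0.0719]
orientation: [-1.564, -0.177, 0.177]
contact_force: [-1.5, 2.1, 8.5]
grip_width: 0.0002
```

Request:
drive_tool(
  series=[
    [0, 0.5, 0, 0, 0, 0, 0],
  ],
)

```text
clock: 18.85
tcp_pos: [0.5048, -0.2201, 0.0716]
orientation: [-1.564, -0.177, 0.177]
contact_force: [-2.9, 1.8, 10.9]
grip_width: -0.0001
```

The stop is felt: 10.9 N at z 71.6 mm. Now I let up gently.

Request:
drive_tool(
  series=[
    [0, -2, 0, 0, 0, 0, 0],
    [0, -5, 0, 0, 0, 0, 0],
    [0, -8, 0, 0, 0, 0, 0],
    [0, -14, 0, 0, 0, 0, 0],
    [0, -22, 0, 0, 0, 0, 0],
  ],
)

```text
clock: 19.35
tcp_pos: [0.5041, -0.2203, 0.0936]
orientation: [-1.564, -0.176, 0.178]
contact_force: [-0.5, 0.5, 0.1]
grip_width: 0.0001
```

Run:
```python
from bench import r
from bx import *
f=r.grab_frame('side'); x,y=proj(f,wor([-.01,0,.1]))[0].astype(int)
cv2.imwrite('pics/o.png',cv2.resize(f['frame'][y-80:y+80,x-80:x+80],None,fx=3.7,fy=3.7,interpolation=cv2.INTER_CUBIC)); print(r.get_obs()['contact_force'])
```

```text
[0.63817457 0.11993308 1.04082326]
```

View pics/o.png

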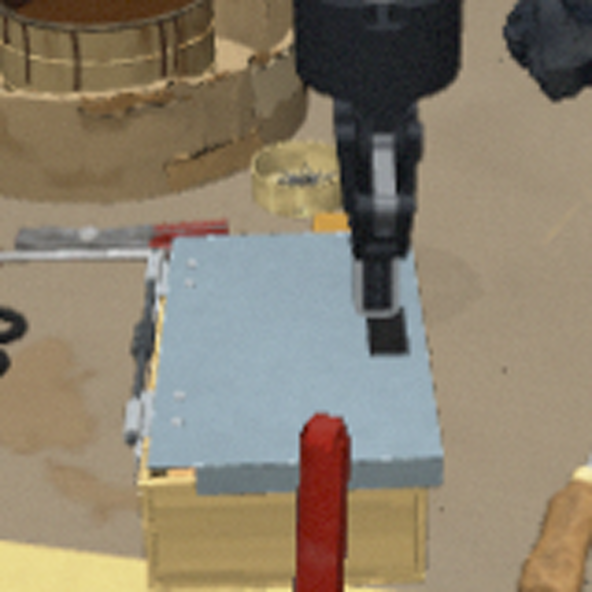

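The flap is shut and no force remains on the fingers. I retreat, wait, and compare the picture with the one from the start.

Request:
drive_tool(
  series=[
    [0, -40, 0, 0, 0, 0, 0],
    [0, -80, 0, 0, 0, 0, 0],
    [-10, -120, 0, 0, 0, 0, 0],
    [-20, -150, 0, 0, 0, 0, 0],
    [-20, -150, 0, 0, 0, 0, 0],
  ],
)

```text
clock: 19.9
tcp_pos: [0.4868, -0.2258, 0.2494]
orientation: [-1.57, -0.181, 0.171]
contact_force: [0.9, 0.2, -0.6]
grip_width: 0.0003
```

Request:
drive_tool(
  series=[
    [0, 0, -40, 0, 0, 0, 0],
    [0, 0, -80, 0, 0, 0, 0],
    [0, 0, -120, 0, 0, 0, 0],
    [0, 0, -140, 0, 0, 0, 0],
    [0, 0, -140, 0, 0, 0, 0],
  ],
)

```text
clock: 20.4
tcp_pos: [0.517, -0.3662, 0.2486]
orientation: [-1.57, -0.175, 0.168]
contact_force: [0.3, 0.5, -0.3]
grip_width: -0.0003
```

Request:
drive_tool(
  series=[
    [0, 0, 0, 0, 0, 0, 0],
    [0, 0, 0, 0, 0, 0, 0],
    [0, 0, 0, 0, 0, 0, 0],
    [0, 0, 0, 0, 0, 0, 0],
    [0, 0, 0, 0, 0, 0, 0],
  ],
)

```text
clock: 20.9
tcp_pos: [0.5171, -0.3656, 0.2488]
orientation: [-1.57, -0.176, 0.169]
contact_force: [-0.3, 0.6, 0.4]
grip_width: 0.0001
```

Run:
```python
from bench import r
from bx import *
fs={n:r.grab_frame(n) for n in ['scene','side']}; a=load('a.pkl'); o=r.get_obs(); print(o['clock'],o['tcp_pos'],o['contact_force'],abs(o['qvel']).max())
for n in fs:
    d=cv2.absdiff(fs[n]['frame'],a[n]['frame']).max(2); x,y=proj(fs[n],wor([0,0,.08]))[0].astype(int)
    print(n,(d[y-40:y+40,x-45:x+45]>40).sum())
    f=fs[n]['frame']; 
    hull=cv2.convexHull(np.int32(proj(fs[n],[wor([s,t,.08]) for s in(-.07,.0) for t in(-.08,.08)]))); m=np.zeros(f.shape[:2],np.uint8); cv2.fillPoly(m,[hull],1)
    p=np.argwhere((f.max(2)<60)&(m>0))[:,::-1].mean(0); print('pad',p,onz(fs[n],p,.08).round(4))
cv2.imwrite('pics/p.png',fs['scene']['frame'])
```

```text
21.0 [ 0.51702505 -0.36586117  0.24872036] [ 0.19294213 -0.48132463  0.0634716 ] 0.003559773236929203
scene 0
pad [247.9804878  244.94634146] [[ 0.4984 -0.2217  0.08  ]]
side 0
pad [273.93396226 236.04716981] [[ 0.4997 -0.2221  0.08  ]]
```

View pics/p.png

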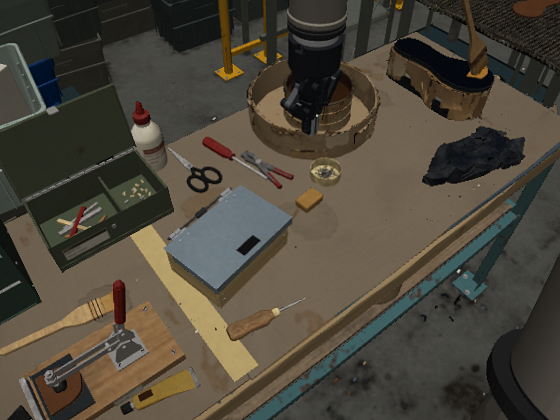

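The flap stands exactly where it was at the start (pad at (248,245)), and the bystanders have not moved. I hand the job in.

```bash
python3 -c "
from bench import r
print(r.hand_in())"
```

```text
the job is handed in; nothing more can be done
None
```

The spool is in the empty (right-hand) socket, the flap is shut on its catch, and the job was handed in at about 21 s. No verdict is reported on hand-in.

**What I did:**
- **Opening:** I pressed the pad until the catch's stop was felt, at about 9 N. The flap then sprang fully open.
- **Placing:** I gripped the spool by its top flange, turned the jaws along the box's y axis to stay clear of the flap, and lowered it into the socket. It met the floor with about 8 N at the expected height (TCP 39.6 mm), and I let it go.
- **Shutting:** I swung the flap shut from behind with 2–5 N. I then pressed the pad to the stop, where I measured about 11.4 N in total, and let up.

**Last checks:**
- About 1.5 s after letting up, the flap area looked the same as in the first pictures in both fixed cameras. The pad was back within 0.1 px.
- The wax, awl and tin looked unmoved, and nothing was touching the tool.
- Before shutting, the wrist picture showed both spools level in their sockets. I did not measure the loose spool's final position, because it is hidden under the shut flap.

**Where measurements disagreed:** Estimates of the socket's centre differed by about 2 mm between wrist views, and by about 5 mm in depth between the first scene and wrist views. I went with the wrist views, and the spool went in without any resistance.

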